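Make up a train on the transfer table and set it to the open line

TASK

Make up a train on the model railway's hand-worked transfer table: stand every loose freight car that lies on the green baize on the sliding deck's track, all wheels properly on the rails, with the caboose (the car with the cupola) last, right at the handle end of that track. Turn the clamp knob loose, squeeze the catch handle and keep it squeezed while you slide the deck across to the open line, the track that runs on to the edge of the layout and not the one that ends in a buffer stop; there let the catch drop into its notch and turn the clamp tight again. Leave the locomotive, the mug and the screwdriver where they are.

Things in the scene. Friction and masses are not known exactly. Their poses are not given: they have to be found in the camera images.
- road (a point): Middle of the track on the sliding deck: centreline, rail-top height (34 mm above the table). x = way the deck slides from its parked notch, y = along the track towards the fixed tracks, -y the handle end. 440 mm long; rails 45 mm apart inside, 5 mm wide, round-topped, 8 mm above the 112 mm wide deck. Wheel flanges (3 mm) drop between the rails with 2 mm play each side. Rides with the deck.
- deck (a joint): Travel (m) of the transfer table's deck over its plywood base, along the road's x; it carries track, catch handle and clamp knob. Notches 70 mm apart: 0 (start, facing the locomotive's track), 0.070, 0.140; stops 4 mm beyond. Slides with about 2 N when clamp is loose and catch squeezed.
- handle (a point): Catch handle on the deck, 355 mm from the road towards -y, 105 mm above the table: midway between the gripped faces when squeezed. Fixed aluminium plate (its +y face 13 mm from here, 10 mm thick, does not give); steel lever with black round bar (outer side 33 mm from here at rest) on the -y side; 40 mm long in x, tops at 111 mm. 46 mm over both at rest, 25 squeezed to the stop, about 8 N.
- catch (a joint): Angle (rad) of the sprung catch lever: 0 = tooth fully down in a notch of the aluminium bar at the handle end, 0.22 to 0.25 = riding on the bar between notches, 0.34 = squeezed to its stop, tooth clear of the bar. Springs back when let go. The tooth has 1 mm play in the notch and a pointed tip.
- knob (a point): Clamp knob on the deck, 262 mm from the road's middle towards -y: point on its vertical axis at gripping height, 86 mm above the table. Black wing 42 mm long, 14 mm thick, 30 mm tall (top at 98 mm), lying along this point's y; the point turns with it.
- clamp (a joint): Angle (rad) of the clamp knob: 0 = tight (its pad presses on the base's steel bar, then 30 N will not slide the deck), growing anticlockwise seen from above; free from 0.4, stop at 1.6; tight below 0.2. Stays where it is left; takes about 0.3 N m.
- lead: The open line: of the two tracks facing the deck's second and third notches, the one that runs on to the left edge of the layout. Origin on its centreline at the table top, at its end next to the deck; y along it away from the deck, x as the road's.
- stub: The other of the two: a 160 mm dead end with a wooden buffer beam 142 mm from its origin. Origin and axes as for the open line.
- caboose: Caboose: brown cabin 68 mm long, overhanging grey roof with a cupola; 100 mm long (x), 4 wheels; origin mid-length, mid-width, under the flanges (z 0 on the baize, 3 mm below rail top when railed). Cabin sides 56 mm apart, 31 to 66 mm up; roof 62 mm wide to 70; cupola top 83. 0.2 kg.
- ore_car: Brown open ore car; 100 mm long (x), 4 wheels; origin mid-length, mid-width, under the flanges (z 0 on the baize, 3 mm below rail top when railed). Sides 58 mm apart outside (62 over the ribs), 31 to 63 mm up, walls 4 mm. 0.2 kg. May be absent.
- tank_car: Brown tank car, lying cylinder 52 mm across, 88 mm long, axis 56 mm up, small dome to 87; 100 mm long (x), 4 wheels; origin mid-length, mid-width, under the flanges (z 0 on the baize, 3 mm below rail top when railed). 0.2 kg. May be absent.
- boxcar: Brown closed boxcar; 100 mm long (x), 4 wheels; origin mid-length, mid-width, under the flanges (z 0 on the baize, 3 mm below rail top when railed). Sides 56 mm apart, 31 to 74 mm up; flat grey roof 60 mm wide to 79. 0.2 kg. May be absent.
- loco: Green diesel switcher 118 mm long, 86 mm tall, on the fixed track facing the parked deck; origin as for the cars. Leave alone.
- mug: White mug, 76 mm across, 90 mm tall, origin under its middle. Leave alone.
- screwdriver: Black-handled screwdriver 190 mm long lying on the baize, origin under its middle. Leave alone.

How it is judged:
On the way, in this order (a step that is already met when the one before it is completed fails the run):
1. the clamp knob has been turned loose (value of joint clamp above 0.35 rad), for 0.1 s.
2. the catch is held squeezed while the deck slides out of its first notch (value of joint catch above 0.26 rad and value of joint deck between 0.01 and 0.06 m), for 0.1 s.
At the end, for the whole second after the job is handed in: All cars present stand still on the deck rails (within 4 mm, 0.06 rad, wheels down, middle within 190 mm of the road's), the caboose over 100 mm towards the handle end; the deck is in line with the open line within 3 mm, catch down (below 0.08 rad), clamp tight (below 0.2 rad) (x of caboose in the frame of road between -0.004 and 0.004 m and y of caboose in the frame of road between -0.19 and 0.19 m and z of caboose in the frame of road between -0.006 and -0.001 m and angle between each of caboose, ore_car, tank_car, boxcar's own z axis and vertical below 0.05 rad and angle between the x axis of each of caboose, ore_car, tank_car, boxcar and the y axis of road, either way round below 0.06 rad and linear speed of each of caboose, ore_car, tank_car, boxcar below 0.02 m/s and x of ore_car in the frame of road between -0.004 and 0.004 m and y of ore_car in the frame of road between -0.19 and 0.19 m and z of ore_car in the frame of road between -0.006 and -0.001 m and x of tank_car in the frame of road between -0.004 and 0.004 m and y of tank_car in the frame of road between -0.19 and 0.19 m and z of tank_car in the frame of road between -0.006 and -0.001 m and x of boxcar in the frame of road between -0.004 and 0.004 m and y of boxcar in the frame of road between -0.19 and 0.19 m and z of boxcar in the frame of road between -0.006 and -0.001 m and y of caboose in the frame of road below -0.1 m and x of road in the frame of lead between -0.003 and 0.003 m and value of joint catch below 0.08 rad and value of joint clamp below 0.2 rad); the robot touches nothing.
It fails at once if the locomotive is shifted by more than 25 mm (distance of loco from where it was at the start of the episode above 0.025 m).
It fails at once if the mug is shifted by more than 25 mm (distance of mug from where it was at the start of the episode above 0.025 m).
It fails at once if the screwdriver is shifted by more than 25 mm (distance of screwdriver from where it was at the start of the episode above 0.025 m).
Of ore_car, tank_car, boxcar only 2 to 3 are there at a start; the rules pass over those that are not, and their reading is None.
At some moment in a run one of caboose, ore_car, tank_car, boxcar may be knocked a few centimetres aside while the robot is not near it.
Once in a run the grip may slacken for a moment while it holds something.
It also fails if it takes over 208 s, if anything falls off the work surface, if the arm or the gripper's body presses on something with over 40 N, if the wrist force passes 120 N, or if a joint passes its speed limit or range.

ROBOT

A 6-joint arm with a two-finger parallel gripper is mounted at the origin on the work surface. World frame = base frame: x ahead of the robot, y to its left, z up, the work surface at z = 0. Lengths are in m, angles in rad, forces in N, time in s.
With the tool pointing down it reaches from about 0.3 to 0.875 m from the base axis. Payload 4.2 kg.
Tool frame: the origin (TCP) lies at the very end of the fingers, on their centre line; the grasp point (between the pads) lies 19 mm behind it; z points along the fingers, y is the line along which they close (so a half turn about z gives the same grasp; the last joint's range is limited). The gripper opens to 85 mm and grips with 20 to 120 N. Pads are 22 mm wide; open, the fingers measure 114 mm over their backs; the gripper's body (76 mm by 85 mm) begins 54 mm behind the grasp point. The pads swing forward as they close: fully open they stand 13 mm farther back than shut.
Start: joints at [1.202, 0.32, 1.565, -0, 1.257, -0.02], TCP at [0.197, 0.54, 0.231] pointing down, gripper open.
Joint ranges: [-3.11, 3.11], [-0.84, 2.01], [0.21, 2.61], [-1.34, 4.49], [0.05, 2.63], [-2.56, 2.56]. Speed limits (rad/s): [2.57, 2.57, 3.14, 3.14, 3.14, 3.14].

INTERFACE

Orientations are given as a rotation vector (axis times angle).
In Python, from station import r gives the robot as it stands.
- The arm moves only by the tool step_arm, never from a script. Its argument "rows" is a list of rows, each a list of 3 entries, a list of its own where there are three numbers: the shift along the tool's x, y, z in m, then the turn, a rotation vector about the tool's x, y, z in degrees, then the closure, from 0 (fully open) to 1 (shut). In form: [[[tx, ty, tz], [wx, wy, wz], gripper], ...]. A call has 1 to 5 rows; each row is the pose to reach, as a shift and turn from the pose commanded when the call began, along the tool's axes at that moment; what a row does not reach only later rows make up. A row lasts 1/8 s, in which the tool goes at most 62.5 mm and 10.7 degrees, less where a joint would pass 70% of its speed; a pose out of reach is approached as far as the arm can. A call with a gripper value outside its range is refused whole. The fingers move at their own pace and stop on an object; "force" is the grip in N (left out, the last holds). Time passes only in rows, so rows that repeat a pose let the fingers close. It gives the time, the measured TCP pose, the force, the opening and the grip force at its end, in the units of the state.
- r.read_state(): the state, without advancing time (a new reading comes with each control period).
- r.grab_frame(name): name is "scene" or "top"; returns a dict with "color" (400x640x3 uint8, red, green, blue), "camera_matrix" (3x3 intrinsics, pixels), "distortion" ([k1, k2, p1, p2, k3] as OpenCV has them; the pictures are not rectified), "extrinsics" (4x4, takes a point from world to camera coordinates). Camera axes: x right, y down, z forward; pixel columns grow to the right and rows downward; lengths in m; the calibration is good to about 2 mm. A picture is of the moment at which its call begins. There is no depth.
- r.job_done(): hands the job in; it is judged then, once.
Trained networks look in the newest picture that a camera, given by its name, has taken for a name from the list of things; names that differ only in an ending like _2 or _b are one class to them, and where a whole thing is asked for, a point or a joint stands for the part that bears it (a point fixed in the world has none). Each returns a list of dicts, best first, with "confidence" (0 to 1); they miss things now and then, are a little off and sometimes report something else, mostly with a low value. They report only what shows in the picture. A call takes as long as a camera call.
- r.boxes_of(camera, name): "point" ([column, row] in pixels, amid what is visible of it).
- r.outline_of(camera, name): "mask" (400x640 bool, what is visible of it) and "point" ([column, row] in pixels, amid what is visible of it).
- r.mark_of(camera, name): "point" ([column, row] in pixels: a listed point, or the origin of a listed thing).
The state is a dict: "t": time; "q": joint angles; "dq": joint speeds; "effort": joint torques, N m; "position": TCP position; "ee_rot": TCP orientation; "force": force on the tool from outside, world axes, zero at the start; "torque": the same for the moment, N m; "width": finger opening in m; "finger_force": force on a finger pad.
Only numpy, scipy, OpenCV 4.12 (cv2) and the standard library are available. Lean on these libraries where they do the work, as an engineer would, in place of code of your own. Each camera call takes 0.05 s, during which the arm holds its last target. There are 200 camera calls.

## Working session

There is one attempt and no reset: what is moved stays moved. The work goes in short steps, Python scripts to look and compute and a tool call to move; the robot and the scene stay as the last step left them, time stands still between calls to the robot, and variables do not carry over. Pictures are saved under pics/ and viewed, at most 14 in all, crops included, and the job is handed in when it is done.

Besides the shell and the picture viewer there is one more tool, called after "Emit:" as name(argument=value, ...) on one line, values as JSON. step_arm: Moves the arm, as the interface text tells. Its arguments: {"type":"object","properties":{"rows":{"type":"array"},"force":{"type":"number"}},"required":["rows"]}

```bash
ls; mkdir -p pics; cat > h.py <<'E'
import numpy as np, cv2
from station import r
from scipy.spatial.transform import Rotation as R
def cam(f): return np.array(f["camera_matrix"]),np.array(f["distortion"]),np.array(f["extrinsics"])
def ray(f,p):
    K,D,E=cam(f); u=cv2.undistortPoints(np.array([[p]],float),K,D)[0,0]
    Rm,t=E[:3,:3],E[:3,3]; o=-Rm.T@t; d=Rm.T@np.array([u[0],u[1],1]); return o,d
def at(f,p,z):
    o,d=ray(f,p); return o+d*(z-o[2])/d[2]
def proj(f,P):
    K,D,E=cam(f); return cv2.projectPoints(np.array(P,float).reshape(-1,3),R.from_matrix(E[:3,:3]).as_rotvec(),E[:3,3],K,D)[0][:,0]
def save(f,n,box=None,s=1):
    im=f["color"][:,:,::-1]
    if box: a,b,c,d=box; im=im[b:d,a:c]
    cv2.imwrite("pics/"+n,cv2.resize(im,None,fx=s,fy=s,interpolation=cv2.INTER_CUBIC))
E
python3 - <<'E'
from h import *
fs={c:r.grab_frame(c) for c in("scene","top")}
for c in fs: save(fs[c],c+"0.png",None,1.25); print(c,ray(fs[c],(320,200)))
Z=dict(road=.034,handle=.105,knob=.086,lead=0,stub=0,caboose=0,ore_car=0,tank_car=0,boxcar=0,loco=.031,mug=0,screwdriver=0)
for n,z in Z.items():
  for c in fs:
    m=r.mark_of(c,n)[:2]
    print(n,c,[(np.round(x["point"]),round(x["confidence"],2),np.round(at(fs[c],x["point"],z)[:2],3)) for x in m])
print(r.read_state())
E
```

```text
pics
scene (array([1.24222461, 0.0889621 , 1.07232742]), array([-0.53567712, -0.01120143, -0.84476973]))
top (array([0.30285571, 0.09155482, 1.43426472]), array([ 0.20523281, -0.01399435, -0.97861763]))
road scene [(array([348., 161.]), 0.78, array([0.43 , 0.168]))]
road top [(array([287., 253.]), 0.58, array([0.434, 0.179]))]
handle scene [(array([239., 146.]), 0.87, array([ 0.426, -0.18 ]))]
handle top [(array([403., 250.]), 0.85, array([ 0.422, -0.167]))]
knob scene [(array([269., 151.]), 0.5, array([ 0.43 , -0.087])), (array([441., 160.]), 0.38, array([0.473, 0.455]))]
knob top [(array([337., 146.]), 0.54, array([0.757, 0.013])), (array([375., 248.]), 0.43, array([ 0.432, -0.087]))]
lead scene [(array([426., 181.]), 0.94, array([0.49 , 0.426])), (array([181., 180.]), 0.54, array([ 0.481, -0.382]))]
lead top [(array([214., 235.]), 0.82, array([0.502, 0.414]))]
stub scene [(array([424., 204.]), 0.73, array([0.579, 0.406]))]
stub top []
caboose scene [(array([184., 205.]), 0.75, array([ 0.576, -0.356]))]
caboose top [(array([452., 205.]), 0.7, array([ 0.571, -0.361]))]
ore_car scene
[... 846 characters left out ...]
([336., 148.]), 0.65, array([0.778, 0.013]))]
{'t': 1.3, 'q': array([ 1.20196527e+00,  3.19625190e-01,  1.56448415e+00,  2.15102292e-05,
        1.25741461e+00, -2.00341895e-02]), 'dq': array([-0.00123585, -0.00060887, -0.00111099,  0.00172617,  0.00025685,
        0.00020665]), 'effort': array([-3.26661320e-03, -4.15441382e+01, -2.34421760e+01, -4.39296991e-04,
        1.37427783e-04, -1.27078269e-05]), 'position': array([0.19653489, 0.54039006, 0.23132963]), 'ee_rot': array([-5.45124817e-01, -3.09392963e+00, -1.12090106e-04]), 'force': array([ 0.64573137, -0.53002706, -0.46741239]), 'torque': array([-0.0295383 ,  0.04795281, -0.00873267]), 'finger_force': 0.0, 'width': 0.08525137061899195}
```

View pics/scene0.png

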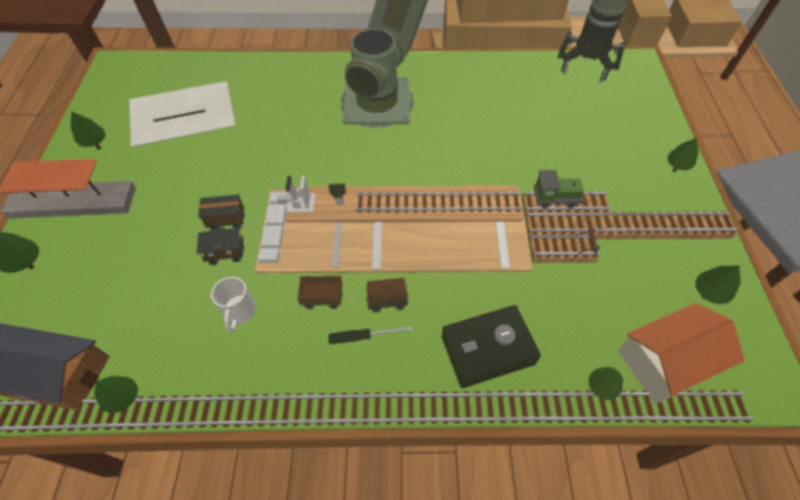

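View pics/top0.png

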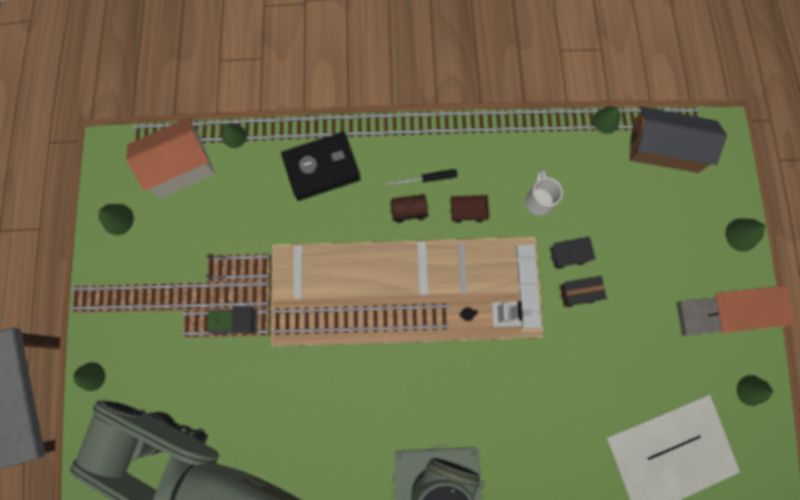

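The scene picture shows four cars: a boxcar at about (222,210), the caboose at (220,243), an ore car at (320,291) and a tank car at (387,293). The middle track runs on to the left edge, so the lead is the second notch. The third track, with the buffer, is the stub. Next I'll fit the geometry more precisely.

```bash
cat > fit.py <<'E'
from h import *
from scipy.optimize import minimize, differential_evolution
from scipy.ndimage import gaussian_filter, map_coordinates
def T(p,P):
    c,s=np.cos(p[2]),np.sin(p[2]); P=np.asarray(P,float)
    return np.c_[p[0]+c*P[:,0]-s*P[:,1],p[1]+s*P[:,0]+c*P[:,1],P[:,2]]
def box(lx,ly,z0,z1): return [(a*lx/2,b*ly/2,z) for a in(-1,1) for b in(-1,1) for z in(z0,z1)]
WH=box(.1,.05,.012,.031)
th=np.linspace(0,2*np.pi,16,endpoint=False)
M=dict(caboose=WH+box(.068,.056,.031,.066)+box(.076,.062,.066,.07)+box(.03,.03,.07,.083),
 ore_car=WH+box(.09,.060,.031,.063), boxcar=WH+box(.09,.056,.031,.074)+box(.094,.06,.074,.079),
 tank_car=WH+[(s*.044,.026*np.cos(a),.056+.026*np.sin(a)) for s in(-1,1) for a in th]+box(.02,.02,.08,.087))
def hull(f,P,S=4):
    m=np.zeros((400*1,640),np.uint8); h=cv2.convexHull(proj(f,P).astype(np.float32))
    cv2.fillConvexPoly(m,np.round(h*16).astype(np.int32),1,cv2.LINE_8,4); return m>0
def carfit(n,fs,z=0,guess=None):
    ms={}
    for c in fs:
        o=r.outline_of(c,n)
        if guess is not None: o=[x for x in o if np.hypot(*(at(fs[c],x["point"],z+.05)[:2]-guess[:2]))<.08]
        if o and o[0]["confidence"]>.3: ms[c]=o[0]["mask"]
    if not ms: return None
    # centroid & yaw by hull contour: compare moments + IoU with fine grid
    c0=[at(fs[c],np.argwhere(ms[c]).mean(0)[::-1],z+.05)[:2] for c in ms]
    p0=np.r_[np.mean(c0,0),np.pi/2]
    P=np.array(M[n])+[0,0,z]
    def cost(p):
        e=0
        for c in ms:
            u=np.round(np.array(hull(fs[c],T(p,P)))); a=gaussian_filter(u.astype(float),.7); b=gaussian_filter(ms[c].astype(float),.7)
            e+=((a-b)**2).sum()/ms[c].sum()
        return e
    res=differential_evolution(cost,[(p0[0]-.04,p0[0]+.04),(p0[1]-.04,p0[1]+.04),(p0[2]-.8,p0[2]+.8)],popsize=10,maxiter=30,seed=0,tol=1e-5)
    return np.round(res.x[:2],4),round(np.degrees(res.x[2]),1),round(res.fun,3),list(ms)
def roadfit(fs,p0,cams=("scene","top"),ys=np.linspace(-.205,.205,80),z=.034,w=.012):
    g={c:gaussian_filter(fs[c]["color"].astype(float).min(2),.6) for c in cams}
    def smp(c,x,p): 
        q=proj(fs[c],T(p,np.c_[np.full(len(ys),x),ys,np.full(len(ys),z)])); return map_coordinates(g[c],[q[:,1],q[:,0]],order=1)
    def cost(p):
        return -sum(smp(c,s*.025,p).mean()-.5*smp(c,s*.025-.012,p).mean()-.5*smp(c,s*.025+.012,p).mean() for c in cams for s in(-1,1))
    res=differential_evolution(cost,[(p0[0]-w,p0[0]+w),(p0[1]-1e-5,p0[1]+1e-5),(p0[2]-.06,p0[2]+.06)],seed=0,maxiter=60)
    return np.round(res.x,4),round(-res.fun,1)
E
python3 - <<'E'
from fit import *
fs={c:r.grab_frame(c) for c in("scene","top")}
for cams in(("scene","top"),("scene",),("top",)): print(cams,roadfit(fs,(.432,.173,0),cams))
for n in M: print(n,carfit(n,fs), [carfit(n,{c:fs[c]}) for c in fs])
p=r.read_state(); print(R.from_rotvec(p["ee_rot"]).as_matrix().round(3))
cv2.imwrite("pics/deck.png",cv2.resize(fs["top"]["color"][180:290,205:445,::-1],None,fx=3.3,fy=3.3,interpolation=cv2.INTER_CUBIC))
E
```

```text
('scene', 'top') (array([ 0.4277,  0.173 , -0.009 ]), np.float64(121.2))
('scene',) (array([ 0.4279,  0.173 , -0.0088]), np.float64(58.2))
('top',) (array([ 0.4272,  0.173 , -0.0087]), np.float64(63.7))
caboose (array([ 0.5725, -0.3706]), np.float64(96.6), np.float64(0.094), ['scene', 'top']) [(array([ 0.5731, -0.3691]), np.float64(91.2), np.float64(0.076), ['scene']), (array([ 0.5714, -0.3708]), np.float64(97.3), np.float64(0.014), ['top'])]
ore_car (array([ 0.6978, -0.1118]), np.float64(89.8), np.float64(0.106), ['scene', 'top']) [(array([ 0.7042, -0.1123]), np.float64(89.3), np.float64(0.053), ['scene']), (array([ 0.6969, -0.1116]), np.float64(89.6), np.float64(0.015), ['top'])]
boxcar (array([ 0.4714, -0.3811]), np.float64(100.3), np.float64(0.183), ['scene', 'top']) [(array([ 0.473 , -0.3806]), np.float64(98.6), np.float64(0.11), ['scene']), (array([ 0.4703, -0.3787]), np.float64(98.7), np.float64(0.064), ['top'])]
tank_car (array([0.7054, 0.045 ]), np.float64(93.9), np.float64(0.119), ['scene', 'top']) [(array([0.7073, 0.0439]), np.float64(97.0), np.float64(0.058), ['scene']), (array([0.7044, 0.0461]), np.float64(92.4), np.float64(0.054), ['top'])]
[[-0.94   0.342  0.   ]
 [ 0.342  0.94   0.   ]
 [ 0.     0.    -1.   ]]
```

View pics/deck.png

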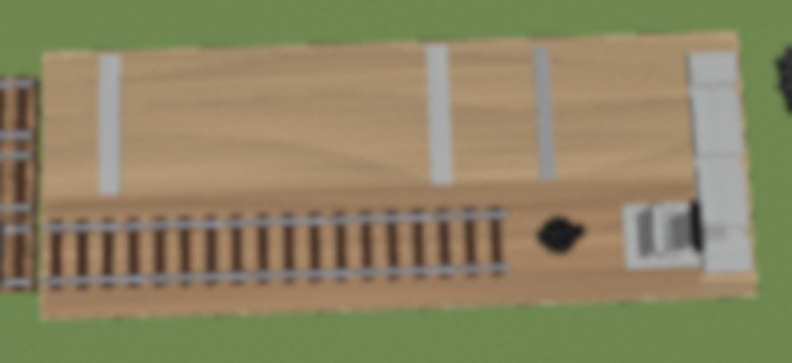

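The crop shows the deck's rails running from column 45 to 505, the black knob wing at about (560,235) and the handle at about (680,235). Next: a planner that works out the shifts, plus a check of the road's y and the knob.

```bash
cat > plan.py <<'E'
from h import *
import sys,json
def pose():
    s=r.read_state(); m=R.from_rotvec(s["ee_rot"]).as_matrix(); return s,s["position"],m
def plan(tg,p=None,m=None):
    """tg: list of (x,y,z,angle_deg of tool y axis in world); prints mm shift and deg turn per call"""
    if p is None: s,p,m=pose(); print("at",p.round(4),"yang",round(np.degrees(np.arctan2(m[1,1],m[0,1])),2),"tilt",m[:2,2].round(4),"w",round(s["width"],4),"F",s["force"].round(1),"t",s["t"])
    for x,y,z,a in tg:
        a=np.radians(a); G=np.array([[-np.sin(a),np.cos(a),0],[np.cos(a),np.sin(a),0],[0,0,-1]])
        yv=np.array([np.cos(a),np.sin(a),0]); G=np.c_[np.cross(yv,[0,0,-1]),yv,[0,0,-1]]
        d=m.T@(np.array([x,y,z])-p); w=np.degrees(R.from_matrix(m.T@G).as_rotvec())
        print((x,y,z),"-> [",(d).round(4).tolist(),",",w.round(1).tolist(),"]"); p,m=np.array([x,y,z]),G
E
python3 - <<'E'
from fit import *; from plan import plan
fs={c:r.grab_frame(c) for c in("scene","top")}
for c in fs:
  k=fs[c]["color"].astype(float)
  ys=np.linspace(-.27,.27,541); a=-.009
  q=[proj(fs[c],T((.4277,.173,a),np.c_[np.full(541,s*.025),ys,np.full(541,.034)])) for s in(-1,1)]
  v=sum(map_coordinates(k.min(2),[p[:,1],p[:,0]],order=1) for p in q)/2
  print(c,v[::10].round().astype(int).tolist())
  o=r.outline_of(c,"knob"); print([(x["confidence"],x["point"],at(fs[c],x["point"],.085)) for x in o[:2]])
  o=r.outline_of(c,"handle"); print([(x["confidence"],x["point"],at(fs[c],x["point"],.08)) for x in o[:2]])
  # dark blob near knob
  u=proj(fs[c],[(.4255,-.088,.09)])[0]; x0,y0=np.round(u).astype(int); w=k[y0-9:y0+10,x0-12:x0+13].max(2)<45
  yy,xx=np.nonzero(w); print("dark",xx.mean()+x0-12,yy.mean()+y0-9,len(xx),at(fs[c],(xx.mean()+x0-12,yy.mean()+y0-9),.083))
plan([(.33,.28,.24,35),(.4255,.0,.24,-.5),(.4255,-.088,.2,-.5),(.4255,-.088,.12,-.5),(.4255,-.088,.070,-.5)])
E
```

```text
scene [70, 72, 75, 96, 96, 98, 109, 106, 116, 106, 117, 110, 111, 119, 108, 120, 109, 115, 118, 110, 124, 112, 125, 120, 116, 125, 113, 126, 119, 118, 126, 123, 133, 116, 123, 124, 116, 127, 113, 123, 124, 121, 126, 109, 129, 122, 126, 129, 118, 115, 73, 118, 124, 118, 95]
[(0.57, [179.4, 197.2], array([ 0.60197165, -0.33755688,  0.085     ])), (0.45, [270.1, 151.3], array([ 0.43020045, -0.08334128,  0.085     ]))]
[(0.72, [319.5, 164.1], array([0.47929321, 0.07439122, 0.08      ]))]
dark nan nan 0 [nan nan nan]
top [95, 93, 97, 97, 96, 98, 118, 115, 121, 115, 118, 124, 119, 129, 116, 126, 117, 118, 120, 115, 120, 121, 121, 128, 118, 126, 112, 121, 118, 113, 122, 119, 125, 125, 123, 123, 112, 121, 113, 115, 125, 117, 126, 119, 128, 121, 116, 121, 111, 117, 70, 112, 115, 102, 41]
[(0.5, [373.8, 249.9], array([ 0.42735966, -0.08276751,  0.085     ])), (0.35, [467.4, 233.3], array([ 0.46552873, -0.37250313,  0.085     ]))]
[(0.96, [314.4, 256.1], array([0.41621576, 0.09550709, 0.08      ])), (0.73, [188.0, 257.2], array([0.42569772, 0.47621964, 0.08      ]))]
dark 374.241935483871 250.5806451612903 62 [ 0.42545204 -0.08423054  0.083     ]
at [0.1965 0.5404 0.2313] yang 70.01 tilt [0.     0.0001] w 0.0855 F [-0.1 -0.   0.3] t 2.5
(0.33, 0.28, 0.24) -> [ [-0.2144, -0.1991, -0.0087] , [0.0, -0.0, 35.0] ]
(0.4255, 0.0, 0.24) -> [ [-0.2841, -0.0824, 0.0] , [0.0, 0.0, 35.5] ]
(0.4255, -0.088, 0.2) -> [ [-0.088, 0.0008, 0.04] , [0.0, 0.0, 0.0] ]
(0.4255, -0.088, 0.12) -> [ [0.0, 0.0, 0.08] , [0.0, 0.0, 0.0] ]
(0.4255, -0.088, 0.07) -> [ [0.0, 0.0, 0.05] , [0.0, 0.0, 0.0] ]<stdin>:13: RuntimeWarning: Mean of empty slice.
  ret = ret.dtype.type(ret / rcount)
```

Emit:
step_arm(rows=[[[-0.214,-0.199,-0.009],[0,0,35],0],[[-0.214,-0.199,-0.009],[0,0,35],0],[[-0.214,-0.199,-0.009],[0,0,35],0],[[-0.214,-0.199,-0.009],[0,0,35],0],[[-0.214,-0.199,-0.009],[0,0,35],0]], force=30)

```text
t: 3.12
position: [0.3303, 0.278, 0.2407]
ee_rot: [1.452, 2.785, 0.001]
force: [0.2, 0.2, 0.7]
width: 0.0855
finger_force: 0.0
```

Emit:
step_arm(rows=[[[-0.25,-0.08,0],[0,0,35.5],0],[[-0.25,-0.08,0],[0,0,35.5],0],[[-0.25,-0.08,0],[0,0,35.5],0],[[-0.25,-0.08,0],[0,0,35.5],0],[[-0.25,-0.08,0],[0,0,35.5],0]])

```text
t: 3.75
position: [0.4082, 0.0266, 0.2405]
ee_rot: [2.236, 2.205, 0.0]
force: [-0.7, 1.3, 0.4]
width: 0.0857
finger_force: 0.0
```

```bash
python3 - <<'E'
from plan import *
plan([(.4255,-.084,.13,-.5),(.4255,-.084,.069,-.5)])
E
```

```text
at [0.4082 0.0266 0.2405] yang -0.8 tilt [ 0.0007 -0.0005] w 0.0857 F [-0.7  1.3  0.4] t 3.75
(0.4255, -0.084, 0.13) -> [ [-0.1103, 0.0188, 0.1106] , [0.0, 0.0, -0.3] ]
(0.4255, -0.084, 0.069) -> [ [0.0, 0.0, 0.061] , [0.0, 0.0, 0.0] ]
```

Emit:
step_arm(rows=[[[-0.11,0.019,0.11],[0,0,0],0],[[-0.11,0.019,0.11],[0,0,0],0],[[-0.11,0.019,0.11],[0,0,0],0],[[-0.11,0.019,0.11],[0,0,0],0]], force=20)

```text
t: 4.25
position: [0.4247, -0.0805, 0.1288]
ee_rot: [-2.23, -2.208, 0.003]
force: [0.1, 0.7, -0.2]
width: 0.0853
finger_force: 0.0
```

Emit:
step_arm(rows=[[[0,0,0.031],[0,0,0],0.3],[[0,0,0.061],[0,0,0],0.5],[[0,0,0.061],[0,0,0],0.6],[[0,0,0.061],[0,0,0],0.65],[[0,0,0.061],[0,0,0],0.65]])

```text
t: 4.88
position: [0.4246, -0.079, 0.0692]
ee_rot: [-2.229, -2.209, -0.0]
force: [0.2, 6.1, -13.4]
width: 0.0329
finger_force: 21.2
```

```bash
python3 - <<'E'
from plan import *
f=r.grab_frame("scene"); g=r.grab_frame("top")
a=cv2.resize(f["color"][90:210,200:340],None,fx=2.8,fy=2.8,interpolation=cv2.INTER_CUBIC); b=cv2.resize(g["color"][190:310,305:445],None,fx=2.8,fy=2.8,interpolation=cv2.INTER_CUBIC)
cv2.imwrite("pics/knob.png",np.hstack([a,b])[:,:,::-1]); plan([(.4255,-.084,.069,-.5)])
E
```

```text
at [ 0.4246 -0.079   0.0692] yang -0.53 tilt [-0.0019  0.0026] w 0.0327 F [  0.2   6.4 -15.5] t 4.975
(0.4255, -0.084, 0.069) -> [ [-0.005, 0.0009, 0.0002] , [-0.1, -0.1, -0.0] ]
```

View pics/knob.png

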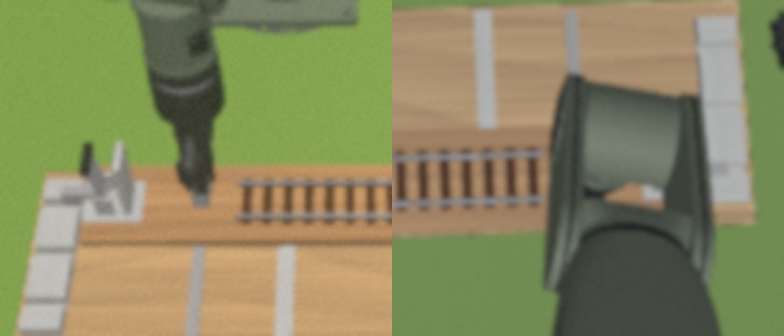

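The scene half shows the gripper over the knob (about (200,190)); the top half is hidden by the wrist. The 33 mm width suggests the wing isn't aligned with my closing axis. I'll open and check its orientation in the earlier crop.

Emit:
step_arm(rows=[[[0,0,0],[0,0,0],0.2],[[0,0,0],[0,0,0],0],[[0,0,-0.06],[0,0,0],0],[[0,0,-0.06],[0,0,0],0],[[0,0,-0.06],[0,0,0],0]])

```text
t: 5.6
position: [0.426, -0.0808, 0.13]
ee_rot: [2.229, 2.211, 0.002]
force: [0.2, 0.4, -0.0]
width: 0.0852
finger_force: 0.0
```

```bash
python3 - <<'E'
from plan import *
f=r.grab_frame("top"); im=cv2.imread("pics/deck.png").astype(float)
yy,xx=np.nonzero(im.max(2)<75); k=(xx>500)&(xx<620)&(yy>180)&(yy<300); xx,yy=xx[k],yy[k]
px=np.c_[(xx+.5)/3.3-.5+205,(yy+.5)/3.3-.5+180]
W=np.array([at(f,p,.095)[:2] for p in px]); print(len(W),W.mean(0),np.ptp(W,0)); 
rc=cv2.minAreaRect((W*1000).astype(np.float32)); print(rc); C=np.cov(W.T); e,v=np.linalg.eigh(C); print(np.sqrt(e),v)
b=cv2.resize(cv2.imread("pics/deck.png")[190:280,510:620],None,fx=5,fy=5,interpolation=cv2.INTER_CUBIC); cv2.imwrite("pics/kz.png",b); plan([])
E
```

```text
940 [ 0.42408697 -0.08243754] [0.02898706 0.03839332]
((425.3125, -82.72030639648438), (28.802515029907227, 32.91651153564453), 45.940494537353516)
[0.00689225 0.00904494] [[-0.99049535 -0.1375462 ]
 [-0.1375462   0.99049535]]
at [ 0.4253 -0.0806  0.1292] yang -0.49 tilt [ 0.0001 -0.0001] w 0.0853 F [-0.1  0.1  0.4] t 5.65
```

View pics/kz.png

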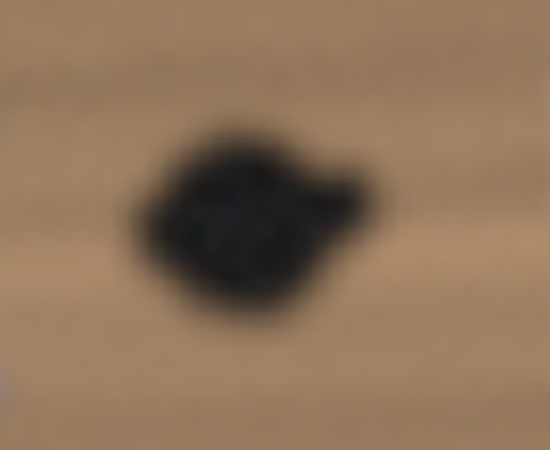

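The crop shows a round base about 32 mm across under a wing lying along the track. My fingertips probably gripped the base, so I'll try 8 mm higher.

Emit:
step_arm(rows=[[[-0.003,0,0.026],[0,0,0],0.3],[[-0.003,0,0.052],[0,0,0],0.5],[[-0.003,0,0.052],[0,0,0],0.6],[[-0.003,0,0.052],[0,0,0],0.65],[[-0.003,0,0.052],[0,0,0],0.7]])

```text
t: 6.28
position: [0.4263, -0.0837, 0.078]
ee_rot: [2.23, 2.211, 0.002]
force: [-0.3, 0.6, 0.2]
width: 0.0257
finger_force: 0.0
```

Emit:
step_arm(rows=[[[0,0,0],[0,0,0],0.8],[[0,0,0],[0,0,0],0.9],[[0,0,0],[0,0,0],0.9]])

```text
t: 6.65
position: [0.4244, -0.0835, 0.0778]
ee_rot: [-2.229, -2.212, 0.002]
force: [-3.7, 0.2, 5.8]
width: 0.015
finger_force: 18.7
```

Emit:
step_arm(rows=[[[0,-0.002,0],[0,0,-10],0.9],[[0,-0.002,0],[0,0,-20],0.9],[[0,-0.002,0],[0,0,-30],0.9],[[0,-0.002,0],[0,0,-40],0.9],[[0,-0.002,0],[0,0,-50],0.9]], force=60)

```text
t: 7.28
position: [0.4225, -0.0844, 0.078]
ee_rot: [-1.077, -2.95, 0.004]
force: [-6.1, -7.1, 7.3]
width: 0.0126
finger_force: 59.5
```

Emit:
step_arm(rows=[[[0,0,0],[0,0,-6],0.9],[[0,0,0],[0,0,-6],0.9],[[0,0,0],[0,0,-6],0.9]])

```text
t: 7.65
position: [0.4222, -0.0848, 0.0779]
ee_rot: [-0.927, -3.0, 0.005]
force: [-6.0, -6.0, 7.6]
width: 0.0128
finger_force: 59.8
```

Emit:
step_arm(rows=[[[0,0,0],[0,0,0],0.6],[[0,0,0],[0,0,0],0.5],[[0,0,-0.05],[0,0,0],0],[[0,0,-0.1],[0,0,0],0],[[0,0,-0.12],[0,0,0],0]])

```text
t: 8.28
position: [0.4253, -0.0836, 0.2003]
ee_rot: [0.929, 2.995, 0.001]
force: [-0.0, -1.0, 0.0]
width: 0.0853
finger_force: 0.0
```

```bash
python3 - <<'E'
from fit import *; from plan import plan
fs={c:r.grab_frame(c) for c in("scene","top")}
for n in M: print(n,carfit(n,fs), [carfit(n,{c:fs[c]}) for c in fs])
plan([])
E
```

```text
caboose (array([ 0.5725, -0.3707]), np.float64(97.0), np.float64(0.098), ['scene', 'top']) [(array([ 0.5736, -0.3686]), np.float64(103.8), np.float64(0.074), ['scene']), (array([ 0.5716, -0.3702]), np.float64(96.1), np.float64(0.018), ['top'])]
ore_car (array([ 0.6978, -0.112 ]), np.float64(89.8), np.float64(0.089), ['scene', 'top']) [(array([ 0.7009, -0.113 ]), np.float64(89.2), np.float64(0.044), ['scene']), (array([ 0.6965, -0.1116]), np.float64(89.8), np.float64(0.024), ['top'])]
boxcar (array([ 0.4715, -0.3811]), np.float64(100.4), np.float64(0.186), ['scene', 'top']) [(array([ 0.4737, -0.3794]), np.float64(103.9), np.float64(0.101), ['scene']), (array([ 0.4703, -0.3788]), np.float64(98.6), np.float64(0.072), ['top'])]
tank_car (array([0.7058, 0.045 ]), np.float64(93.9), np.float64(0.15), ['scene', 'top']) [(array([0.7086, 0.042 ]), np.float64(93.1), np.float64(0.072), ['scene']), (array([0.7042, 0.0447]), np.float64(96.5), np.float64(0.058), ['top'])]
at [ 0.4236 -0.0836  0.1973] yang 55.51 tilt [0.0001 0.0001] w 0.0855 F [-0.5  1.  -0.6] t 9.175
```

```bash
python3 - <<'E'
from plan import *
plan([(.53,-.25,.19,30),(.572,-.370,.15,6.5),(.572,-.370,.034,6.5)])
E
```

```text
at [ 0.4236 -0.0836  0.1973] yang 55.51 tilt [0.0001 0.0001] w 0.0855 F [-0.5  1.  -0.6] t 9.175
(0.53, -0.25, 0.19) -> [ [-0.1819, -0.0769, 0.0073] , [0.0, 0.0, 25.5] ]
(0.572, -0.37, 0.15) -> [ [-0.1249, -0.0236, 0.04] , [0.0, 0.0, 23.5] ]
(0.572, -0.37, 0.034) -> [ [0.0, 0.0, 0.116] , [0.0, 0.0, 0.0] ]
```

Emit:
step_arm(rows=[[[-0.182,-0.077,0.007],[0,0,25.5],0],[[-0.182,-0.077,0.007],[0,0,25.5],0],[[-0.182,-0.077,0.007],[0,0,25.5],0],[[-0.182,-0.077,0.007],[0,0,25.5],0],[[-0.182,-0.077,0.007],[0,0,25.5],0]], force=30)

```text
t: 9.8
position: [0.5297, -0.2501, 0.1897]
ee_rot: [-1.57, -2.719, -0.0]
force: [0.1, 0.1, 0.4]
width: 0.0855
finger_force: 0.0
```

Emit:
step_arm(rows=[[[-0.125,-0.024,0.04],[0,0,23.5],0],[[-0.125,-0.024,0.04],[0,0,23.5],0],[[-0.125,-0.024,0.04],[0,0,23.5],0],[[-0.125,-0.024,0.04],[0,0,23.5],0],[[-0.125,-0.024,0.04],[0,0,23.5],0]])

```text
t: 10.42
position: [0.5716, -0.3684, 0.1514]
ee_rot: [2.089, 2.346, 0.001]
force: [-0.7, 0.7, -0.2]
width: 0.0851
finger_force: 0.0
```

```bash
python3 - <<'E'
from plan import *
plan([(.572,-.370,.034,6.5)])
E
```

```text
at [ 0.5716 -0.3684  0.1514] yang 6.65 tilt [0.0005 0.0003] w 0.0851 F [-0.7  0.7 -0.2] t 10.425
(0.572, -0.37, 0.034) -> [ [-0.0016, 0.0002, 0.1174] , [0.0, -0.0, 0.1] ]
```

Emit:
step_arm(rows=[[[0,0,0.06],[0,0,0],0],[[0,0,0.09],[0,0,0],0],[[0,0,0.116],[0,0,0],0],[[0,0,0.116],[0,0,0],0.2],[[0,0,0.116],[0,0,0],0.3]])

```text
t: 11.05
position: [0.5725, -0.3699, 0.0361]
ee_rot: [2.089, 2.344, 0.001]
force: [-0.0, -0.2, -1.5]
width: 0.0616
finger_force: 25.7
```

Emit:
step_arm(rows=[[[0,0,0],[0,0,0],0.5],[[0,0,0],[0,0,0],0.5],[[0,0,0],[0,0,0],0.5],[[0,0,0],[0,0,0],0.5]])

```text
t: 11.55
position: [0.5722, -0.3706, 0.0352]
ee_rot: [2.091, 2.343, 0.001]
force: [-1.0, 1.4, 3.7]
width: 0.0613
finger_force: 33.1
```

Emit:
step_arm(rows=[[[0,0,-0.03],[0,0,0],0.5],[[0,0,-0.08],[0,0,0],0.5],[[0,0,-0.13],[0,0,0],0.5],[[0,0,-0.13],[0,0,0],0.5]])

```text
t: 12.05
position: [0.5738, -0.3718, 0.1692]
ee_rot: [2.085, 2.337, 0.002]
force: [-0.3, 0.2, -2.0]
width: 0.0614
finger_force: 33.5
```

```bash
python3 - <<'E'
from plan import *
x0,y0,a=.4268,.1765,-.009
yy=-.165
plan([(.49,-.18,.164,2),(x0-.009*-yy+0,y0+yy,.13,-.5),(x0+.009*yy,y0+yy,.08,-.5)])
f=r.grab_frame("scene"); g=r.grab_frame("top")
q=proj(f,[(.572,-.37,.16)])[0].astype(int);u=proj(g,[(.572,-.37,.16)])[0].astype(int);w=60
A=[cv2.resize(i["color"][max(0,p[1]-w):p[1]+w,max(0,p[0]-w):p[0]+w],(390,390),interpolation=cv2.INTER_CUBIC) for i,p in((f,q),(g,u))]
cv2.imwrite("pics/cab.png",np.hstack(A)[:,:,::-1])
E
```

```text
at [ 0.5738 -0.3718  0.1692] yang 6.51 tilt [ 0.008  -0.0053] w 0.0614 F [-0.3  0.2 -2. ] t 12.05
(0.49, -0.18, 0.164) -> [ [0.2001, -0.0616, 0.0035] , [0.4, 0.3, 4.5] ]
(0.425315, 0.011499999999999982, 0.13) -> [ [0.1936, -0.058, 0.034] , [0.0, 0.0, 2.5] ]
(0.425315, 0.011499999999999982, 0.08) -> [ [0.0, 0.0, 0.05] , [0.0, 0.0, 0.0] ]
```

View pics/cab.png

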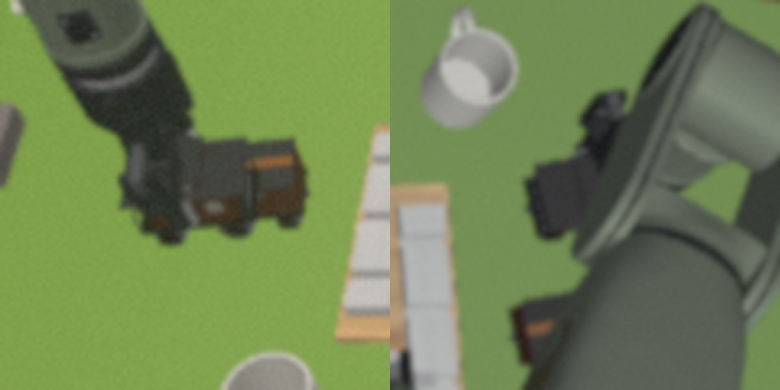

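The car held is the caboose (left half, cupola at about (250,165)), hanging level but gripped by its roof eaves. The boxcar is still on the baize. Now carrying it over to the track.

Emit:
step_arm(rows=[[[0.05,-0.015,0],[0,0,1],0.5],[[0.1,-0.031,0],[0,0,2],0.5],[[0.15,-0.046,0],[0,0,3],0.5],[[0.2,-0.062,0],[0,0,4.5],0.5],[[0.2,-0.062,0],[0,0,4.5],0.5]])

```text
t: 12.78
position: [0.484, -0.1753, 0.1621]
ee_rot: [-2.174, -2.259, 0.004]
force: [-0.4, -1.2, -2.4]
width: 0.0609
finger_force: 33.6
```

Emit:
step_arm(rows=[[[0.05,-0.015,0],[0,0,1],0.5],[[0.1,-0.03,0.01],[0,0,2.5],0.5],[[0.15,-0.045,0.02],[0,0,2.5],0.5],[[0.194,-0.058,0.034],[0,0,2.5],0.5],[[0.194,-0.058,0.034],[0,0,2.5],0.5]])

```text
t: 13.4
position: [0.4204, 0.0148, 0.1282]
ee_rot: [-2.224, -2.214, 0.006]
force: [-0.3, 0.5, -1.7]
width: 0.0612
finger_force: 33.7
```

```bash
python3 - <<'E'
from plan import *
x0,y0,a=.4268,.1765,-.009
yy=-.165
plan([(x0+.009*yy,y0+yy,.074,-.5)])
E
```

```text
at [0.4204 0.0148 0.1282] yang -0.26 tilt [-0.0055  0.0001] w 0.0612 F [-0.3  0.5 -1.7] t 13.4
(0.425315, 0.011499999999999982, 0.074) -> [ [-0.0033, 0.0052, 0.0542] , [-0.3, -0.0, 0.2] ]
```

Emit:
step_arm(rows=[[[-0.003,0.005,0.02],[0,0,0],0.5],[[-0.003,0.005,0.04],[0,0,0],0.5],[[-0.003,0.005,0.045],[0,0,0],0.5],[[-0.003,0.005,0.045],[0,0,0],0.5]])

```text
t: 13.9
position: [0.428, 0.0095, 0.085]
ee_rot: [-2.232, -2.211, 0.001]
force: [0.0, -0.3, -1.5]
width: 0.0609
finger_force: 33.7
```

```bash
python3 - <<'E'
from plan import *
x0,y0,a=.4268,.1765,-.009
yy=-.165
plan([(x0+.009*yy,y0+yy,.074,-.5)])
E
```

```text
at [0.428  0.0095 0.085 ] yang -0.53 tilt [-0.0006 -0.0001] w 0.0609 F [ 0.  -0.3 -1.5] t 13.9
(0.425315, 0.011499999999999982, 0.074) -> [ [0.002, -0.0027, 0.011] , [-0.0, 0.0, -0.0] ]
```

Emit:
step_arm(rows=[[[0.002,-0.0025,0.006],[0,0,0],0.5],[[0.002,-0.0025,0.011],[0,0,0],0.5],[[0.002,-0.0025,0.013],[0,0,0],0.5],[[0.002,-0.0025,0.013],[0,0,0],0.5]])

```text
t: 14.4
position: [0.4252, 0.0122, 0.0723]
ee_rot: [-2.231, -2.212, -0.0]
force: [-0.6, -0.3, -2.4]
width: 0.0614
finger_force: 33.7
```

Emit:
step_arm(rows=[[[0,0,0.002],[0,0,0],0.5],[[0,0,0.002],[0,0,0],0.5]])

```text
t: 14.65
position: [0.4251, 0.0122, 0.0702]
ee_rot: [-2.231, -2.212, 0.0]
force: [-0.4, -0.0, -2.6]
width: 0.0611
finger_force: 33.7
```

Emit:
step_arm(rows=[[[0,0,0.002],[0,0,0],0.5],[[0,0,0.002],[0,0,0],0.5]])

```text
t: 14.9
position: [0.4251, 0.0122, 0.0682]
ee_rot: [-2.231, -2.212, 0.0]
force: [0.9, -0.0, -1.2]
width: 0.0614
finger_force: 33.7
```

Emit:
step_arm(rows=[[[0,0,0.001],[0,0,0],0.5],[[0,0,0.001],[0,0,0],0.5]])

```text
t: 15.15
position: [0.4253, 0.0122, 0.0673]
ee_rot: [2.231, 2.212, 0.0]
force: [0.7, -0.6, -1.1]
width: 0.0611
finger_force: 33.8
```

Emit:
step_arm(rows=[[[0,0,0.001],[0,0,0],0.5],[[0,0,0.001],[0,0,0],0.5]])

```text
t: 15.4
position: [0.4255, 0.0122, 0.0664]
ee_rot: [2.231, 2.212, 0.001]
force: [0.4, -0.6, -1.6]
width: 0.0613
finger_force: 33.8
```

Emit:
step_arm(rows=[[[0,0,0.001],[0,0,0],0.5],[[0,0,0.001],[0,0,0],0.5]])

```text
t: 15.65
position: [0.4256, 0.0122, 0.066]
ee_rot: [2.23, 2.212, 0.001]
force: [-2.1, -0.0, 5.1]
width: 0.0616
finger_force: 34.1
```

Contact came at 66 mm, exactly the railed height. Releasing and moving to the boxcar.

Emit:
step_arm(rows=[[[0,0,0],[0,0,0],0.2],[[0,0,0],[0,0,0],0],[[0,0,-0.03],[0,0,0],0],[[0,0,-0.08],[0,0,0],0],[[0,0,-0.12],[0,0,0],0]])

```text
t: 16.27
position: [0.4252, 0.0122, 0.1868]
ee_rot: [2.23, 2.212, 0.001]
force: [0.6, -0.6, -0.3]
width: 0.0853
finger_force: 0.0
```

Emit:
step_arm(rows=[[[-0.19,0.02,0],[0,0,-5],0],[[-0.19,0.02,0],[0,0,-5],0],[[-0.19,0.02,0],[0,0,-5],0],[[-0.19,0.02,0],[0,0,-5],0],[[-0.19,0.02,0],[0,0,-5],0]])

```text
t: 16.9
position: [0.4431, -0.1777, 0.1848]
ee_rot: [-2.132, -2.305, -0.0]
force: [-0.3, -0.3, -0.3]
width: 0.0854
finger_force: 0.0
```

```bash
python3 - <<'E'
from fit import *; from plan import plan
fs={c:r.grab_frame(c) for c in("scene","top")}
for n,g in(("boxcar",(.47,-.38)),("ore_car",None),("tank_car",None)): print(n, [carfit(n,{c:fs[c]},guess=g) for c in fs])
print([carfit("caboose",{c:fs[c]},z=.031,guess=np.array([.425,.012])) for c in fs])
plan([(.470,-.380,.15,9.5)])
E
```

```text
boxcar [(array([ 0.4751, -0.3795]), np.float64(95.9), np.float64(0.093), ['scene']), (array([ 0.4754, -0.4115]), np.float64(112.4), np.float64(2.357), ['top'])]
ore_car [(array([ 0.7009, -0.1126]), np.float64(89.2), np.float64(0.043), ['scene']), (array([ 0.6956, -0.1105]), np.float64(91.6), np.float64(0.023), ['top'])]
tank_car [(array([0.7084, 0.0439]), np.float64(89.2), np.float64(0.169), ['scene']), (array([0.7047, 0.0443]), np.float64(95.9), np.float64(0.03), ['top'])]
[(array([0.4268, 0.0171]), np.float64(90.1), np.float64(0.055), ['scene']), (array([0.4264, 0.0204]), np.float64(87.6), np.float64(0.055), ['top'])]
at [ 0.4437 -0.1776  0.1854] yang 4.56 tilt [0.0002 0.0001] w 0.0852 F [-0.1 -0.9 -0.6] t 17.4
(0.47, -0.38, 0.15) -> [ [-0.2039, 0.0101, 0.0354] , [0.0, -0.0, -4.9] ]
```

Emit:
step_arm(rows=[[[-0.204,0.01,0.035],[0,0,-4.5],0],[[-0.204,0.01,0.035],[0,0,-4.5],0],[[-0.204,0.01,0.035],[0,0,-4.5],0],[[-0.204,0.01,0.035],[0,0,-4.5],0],[[-0.204,0.01,0.035],[0,0,-4.5],0]])

```text
t: 18.02
position: [0.4693, -0.3809, 0.1495]
ee_rot: [-2.041, -2.386, -0.001]
force: [-0.6, 1.0, -0.1]
width: 0.0854
finger_force: 0.0
```

Emit:
step_arm(rows=[[[0,0,0.06],[0,0,0],0],[[0,0,0.1],[0,0,0],0],[[0,0,0.122],[0,0,0],0],[[0,0,0.122],[0,0,0],0.2],[[0,0,0.122],[0,0,0],0.3]])

```text
t: 18.65
position: [0.4705, -0.38, 0.0298]
ee_rot: [2.037, 2.389, 0.0]
force: [-1.3, -0.4, 0.7]
width: 0.0601
finger_force: 0.0
```

Emit:
step_arm(rows=[[[0,0,0],[0,0,0],0.5],[[0,0,0],[0,0,0],0.5],[[0,0,0],[0,0,0],0.5]])

```text
t: 19.02
position: [0.4706, -0.3806, 0.0301]
ee_rot: [2.038, 2.387, 0.002]
force: [0.2, 2.2, 5.7]
width: 0.0561
finger_force: 31.9
```

Emit:
step_arm(rows=[[[0,0,-0.03],[0,0,0],0.5],[[0,0,-0.08],[0,0,0],0.5],[[0,0,-0.14],[0,0,0],0.5],[[0,0,-0.14],[0,0,0],0.5],[[0,0,-0.14],[0,0,0],0.5]])

```text
t: 19.65
position: [0.4689, -0.3801, 0.1678]
ee_rot: [-2.039, -2.388, 0.0]
force: [0.6, 0.4, -2.3]
width: 0.056
finger_force: 32.6
```

```bash
python3 - <<'E'
from plan import *
x0,y0,a=.4268,.1765,-.009
yy=-.047
plan([(.45,-.15,.165,4),(x0+.009*yy,y0+yy,.165,-.5),(x0+.009*yy,y0+yy,.08,-.5)])
E
```

```text
at [ 0.4689 -0.3801  0.1678] yang 9.01 tilt [-0.0009  0.0007] w 0.056 F [ 0.6  0.4 -2.3] t 19.65
(0.45, -0.15, 0.165) -> [ [0.2303, 0.0174, 0.003] , [-0.0, -0.0, 5.0] ]
(0.426377, 0.1295, 0.165) -> [ [0.2805, -0.0041, 0.0] , [0.0, 0.0, 4.5] ]
(0.426377, 0.1295, 0.08) -> [ [0.0, 0.0, 0.085] , [0.0, 0.0, 0.0] ]
```

Emit:
step_arm(rows=[[[0.058,0.004,0],[0,0,1],0.5],[[0.116,0.009,0],[0,0,3],0.5],[[0.174,0.013,0],[0,0,5],0.5],[[0.23,0.017,0.003],[0,0,5],0.5],[[0.23,0.017,0.003],[0,0,5],0.5]])

```text
t: 20.27
position: [0.4479, -0.1471, 0.1632]
ee_rot: [-2.133, -2.298, 0.003]
force: [0.2, -0.2, -2.1]
width: 0.0561
finger_force: 32.6
```

Emit:
step_arm(rows=[[[0.06,-0.001,0],[0,0,1],0.5],[[0.12,-0.002,0],[0,0,3],0.5],[[0.18,-0.003,0],[0,0,4.5],0.5],[[0.24,-0.004,0],[0,0,4.5],0.5],[[0.28,-0.004,0],[0,0,4.5],0.5]])

```text
t: 20.9
position: [0.4262, 0.1296, 0.1641]
ee_rot: [-2.229, -2.212, 0.003]
force: [0.5, 0.1, -1.8]
width: 0.0561
finger_force: 32.6
```

Emit:
step_arm(rows=[[[0,0,0.04],[0,0,0],0.5],[[0,0,0.08],[0,0,0],0.5],[[0,0,0.085],[0,0,0],0.5],[[0,0,0.085],[0,0,0],0.5],[[0,0,0.085],[0,0,0],0.5]])

```text
t: 21.52
position: [0.428, 0.1282, 0.0815]
ee_rot: [2.23, 2.21, 0.004]
force: [-0.0, -0.2, -1.4]
width: 0.0559
finger_force: 32.8
```

```bash
python3 - <<'E'
from plan import *
x0,y0,a=.4268,.1765,-.009
yy=-.047
plan([(x0+.009*yy,y0+yy,.065,-.5)])
E
```

```text
at [0.428  0.1282 0.0815] yang -0.52 tilt [0.0027 0.0007] w 0.0559 F [-0.  -0.2 -1.4] t 21.525
(0.426377, 0.1295, 0.065) -> [ [0.0012, -0.0017, 0.0165] , [0.2, -0.0, -0.0] ]
```

Emit:
step_arm(rows=[[[0.001,-0.0015,0.008],[0,0,0],0.5],[[0.001,-0.0015,0.014],[0,0,0],0.5],[[0.001,-0.0015,0.016],[0,0,0],0.5],[[0.001,-0.0015,0.016],[0,0,0],0.5]])

```text
t: 22.02
position: [0.4252, 0.1293, 0.0642]
ee_rot: [-2.231, -2.212, 0.0]
force: [0.2, -0.1, -1.8]
width: 0.0562
finger_force: 32.9
```

Emit:
step_arm(rows=[[[0,0,0.0015],[0,0,0],0.5],[[0,0,0.0015],[0,0,0],0.5]])

```text
t: 22.28
position: [0.4253, 0.1293, 0.0628]
ee_rot: [2.231, 2.212, 0.0]
force: [-0.4, 0.2, -1.8]
width: 0.0558
finger_force: 32.9
```

Emit:
step_arm(rows=[[[0,0,0.0015],[0,0,0],0.5],[[0,0,0.0015],[0,0,0],0.5]])

```text
t: 22.52
position: [0.4257, 0.1294, 0.0614]
ee_rot: [2.23, 2.212, 0.001]
force: [0.4, 0.7, -1.9]
width: 0.0562
finger_force: 32.9
```

Emit:
step_arm(rows=[[[0,0,0.0015],[0,0,0],0.5],[[0,0,0.0015],[0,0,0],0.5]])

```text
t: 22.78
position: [0.4258, 0.1295, 0.0608]
ee_rot: [2.23, 2.212, 0.002]
force: [-1.2, -1.3, 7.9]
width: 0.0559
finger_force: 33.8
```

Emit:
step_arm(rows=[[[0,0,0],[0,0,0],0.2],[[0,0,0],[0,0,0],0],[[0,0,-0.03],[0,0,0],0],[[0,0,-0.08],[0,0,0],0],[[0,0,-0.12],[0,0,0],0]])

```text
t: 23.4
position: [0.4253, 0.1293, 0.1813]
ee_rot: [2.231, 2.212, 0.001]
force: [0.7, 0.8, -0.6]
width: 0.0855
finger_force: 0.0
```

Emit:
step_arm(rows=[[[-0.12,0.14,0],[0,0,0],0],[[-0.12,0.14,0],[0,0,0],0],[[-0.12,0.14,0],[0,0,0],0],[[-0.12,0.14,0],[0,0,0],0],[[-0.12,0.14,0],[0,0,0],0]])

```text
t: 24.02
position: [0.5633, 0.0083, 0.1791]
ee_rot: [-2.23, -2.21, 0.002]
force: [-0.3, -0.1, -0.3]
width: 0.0855
finger_force: 0.0
```

```bash
python3 - <<'E'
from fit import *; from plan import plan
fs={c:r.grab_frame(c) for c in("scene","top")}
for n in("ore_car","tank_car"): print(n, [carfit(n,{c:fs[c]}) for c in fs])
for n,g in(("caboose",[.425,.015]),("boxcar",[.426,.13])): print(n,[carfit(n,{c:fs[c]},z=.031,guess=np.array(g)) for c in fs])
plan([(.696,-.111,.15,.2)])
E
```

```text
ore_car [(array([ 0.7008, -0.1127]), np.float64(89.3), np.float64(0.042), ['scene']), (array([ 0.7097, -0.1522]), np.float64(132.8), np.float64(1.697), ['top'])]
tank_car [(array([0.7086, 0.0446]), np.float64(92.5), np.float64(0.039), ['scene']), (array([0.715 , 0.0646]), np.float64(133.9), np.float64(1.641), ['top'])]
caboose [(array([0.4193, 0.0585]), np.float64(135.0), np.float64(0.846), ['scene']), (array([0.4279, 0.0545]), np.float64(49.6), np.float64(3.331), ['top'])]
boxcar [(array([0.4308, 0.1312]), np.float64(88.5), np.float64(0.062), ['scene']), (array([0.4248, 0.1321]), np.float64(87.9), np.float64(0.058), ['top'])]
at [0.5641 0.0084 0.18  ] yang -0.45 tilt [0.0003 0.0001] w 0.0855 F [0.7 0.4 0.5] t 24.525
(0.696, -0.111, 0.15) -> [ [-0.1184, 0.1329, 0.03] , [0.0, -0.0, -0.7] ]
```

Emit:
step_arm(rows=[[[-0.118,0.133,0.03],[0,0,-0.5],0],[[-0.118,0.133,0.03],[0,0,-0.5],0],[[-0.118,0.133,0.03],[0,0,-0.5],0],[[-0.118,0.133,0.03],[0,0,-0.5],0],[[-0.118,0.133,0.03],[0,0,-0.5],0]])

```text
t: 25.15
position: [0.6957, -0.1107, 0.1494]
ee_rot: [-2.22, -2.22, 0.001]
force: [0.4, 0.1, 0.3]
width: 0.0853
finger_force: 0.0
```

Emit:
step_arm(rows=[[[0,0,0.06],[0,0,0],0],[[0,0,0.1],[0,0,0],0],[[0,0,0.122],[0,0,0],0],[[0,0,0.122],[0,0,0],0.2],[[0,0,0.122],[0,0,0],0.3]])

```text
t: 25.78
position: [0.6969, -0.1104, 0.0298]
ee_rot: [2.219, 2.221, 0.003]
force: [0.8, 0.0, 0.0]
width: 0.0597
finger_force: 0.0
```

Emit:
step_arm(rows=[[[0,0,0],[0,0,0],0.5],[[0,0,0],[0,0,0],0.5],[[0,0,0],[0,0,0],0.5]])

```text
t: 26.15
position: [0.6973, -0.1106, 0.0301]
ee_rot: [2.22, 2.22, 0.004]
force: [-0.1, 2.2, 6.3]
width: 0.0575
finger_force: 33.4
```

Emit:
step_arm(rows=[[[0,0,-0.03],[0,0,0],0.5],[[0,0,-0.08],[0,0,0],0.5],[[0,0,-0.14],[0,0,0],0.5],[[0,0,-0.14],[0,0,0],0.5],[[0,0,-0.14],[0,0,0],0.5]])

```text
t: 26.78
position: [0.6954, -0.111, 0.1671]
ee_rot: [-2.22, -2.221, 0.002]
force: [-0.6, 0.2, -3.2]
width: 0.0575
finger_force: 33.6
```

```bash
python3 - <<'E'
from plan import *
x0,y0,a=.4265,.1765,-.009
yy=.061
plan([(.58,.05,.165,-.5),(x0+.009*yy,y0+yy,.165,-.5),(x0+.009*yy,y0+yy,.08,-.5)])
E
```

```text
at [ 0.6954 -0.111   0.1671] yang 0.01 tilt [-0.0016  0.0002] w 0.0575 F [-0.6  0.2 -3.2] t 26.775
(0.58, 0.05, 0.165) -> [ [0.161, -0.1154, 0.0023] , [-0.1, -0.0, 0.5] ]
(0.427049, 0.2375, 0.165) -> [ [0.1862, -0.1546, 0.0] , [0.0, 0.0, 0.0] ]
(0.427049, 0.2375, 0.08) -> [ [0.0, 0.0, 0.085] , [0.0, 0.0, 0.0] ]
```

Emit:
step_arm(rows=[[[0.04,-0.029,0],[0,0,0.5],0.5],[[0.08,-0.058,0],[0,0,0.5],0.5],[[0.12,-0.086,0],[0,0,0.5],0.5],[[0.161,-0.115,0.002],[0,0,0.5],0.5],[[0.161,-0.115,0.002],[0,0,0.5],0.5]])

```text
t: 27.4
position: [0.5774, 0.0523, 0.1634]
ee_rot: [-2.223, -2.213, 0.007]
force: [0.5, 0.1, -2.4]
width: 0.0576
finger_force: 34.0
```

Emit:
step_arm(rows=[[[0.046,-0.039,0],[0,0,0],0.5],[[0.092,-0.077,0],[0,0,0],0.5],[[0.14,-0.116,0],[0,0,0],0.5],[[0.186,-0.155,0],[0,0,0],0.5],[[0.186,-0.155,0],[0,0,0],0.5]])

```text
t: 28.02
position: [0.4252, 0.2389, 0.1645]
ee_rot: [-2.224, -2.217, 0.005]
force: [0.6, -0.3, -2.8]
width: 0.0577
finger_force: 34.3
```

Emit:
step_arm(rows=[[[0,0,0.04],[0,0,0],0.5],[[0,0,0.08],[0,0,0],0.5],[[0,0,0.085],[0,0,0],0.5],[[0,0,0.085],[0,0,0],0.5],[[0,0,0.085],[0,0,0],0.5]])

```text
t: 28.65
position: [0.4292, 0.2375, 0.0821]
ee_rot: [2.231, 2.211, 0.005]
force: [-0.2, 0.7, -2.0]
width: 0.0575
finger_force: 34.2
```

```bash
python3 - <<'E'
from plan import *
x0,y0,a=.4265,.1765,-.009
yy=.061
plan([(x0+.009*yy,y0+yy,.065,-.5)])
E
```

```text
at [0.4292 0.2375 0.0821] yang -0.52 tilt [0.0028 0.0014] w 0.0575 F [-0.2  0.7 -2. ] t 28.65
(0.427049, 0.2375, 0.065) -> [ [-0.0001, -0.0022, 0.0171] , [0.2, -0.1, -0.0] ]
```

Emit:
step_arm(rows=[[[0,-0.001,0.008],[0,0,0],0.5],[[0,-0.001,0.014],[0,0,0],0.5],[[0,-0.001,0.016],[0,0,0],0.5],[[0,-0.001,0.016],[0,0,0],0.5]])

```text
t: 29.15
position: [0.4267, 0.2373, 0.0646]
ee_rot: [-2.231, -2.212, 0.0]
force: [1.0, -0.3, -2.2]
width: 0.0578
finger_force: 34.3
```

Emit:
step_arm(rows=[[[0,0,0.0015],[0,0,0],0.5],[[0,0,0.0015],[0,0,0],0.5]])

```text
t: 29.4
position: [0.4268, 0.2373, 0.0633]
ee_rot: [-2.231, -2.212, -0.0]
force: [0.4, 0.4, -2.0]
width: 0.0574
finger_force: 34.3
```

Emit:
step_arm(rows=[[[0,0,0.0015],[0,0,0],0.5],[[0,0,0.0015],[0,0,0],0.5]])

```text
t: 29.65
position: [0.4267, 0.2373, 0.0617]
ee_rot: [-2.231, -2.212, 0.0]
force: [0.2, 0.8, -2.9]
width: 0.0575
finger_force: 34.3
```

Emit:
step_arm(rows=[[[0,0,0.001],[0,0,0],0.5],[[0,0,0.001],[0,0,0],0.5]])

```text
t: 29.9
position: [0.4268, 0.2374, 0.0609]
ee_rot: [-2.231, -2.212, -0.0]
force: [-0.1, 0.5, -0.4]
width: 0.0576
finger_force: 34.7
```

Emit:
step_arm(rows=[[[0,0,0.0005],[0,0,0],0.5],[[0,0,0.0005],[0,0,0],0.5]])

```text
t: 30.15
position: [0.4269, 0.2374, 0.0608]
ee_rot: [2.231, 2.212, 0.001]
force: [-0.9, -1.1, 5.3]
width: 0.0575
finger_force: 35.2
```

Emit:
step_arm(rows=[[[0,0,0],[0,0,0],0.2],[[0,0,0],[0,0,0],0],[[0,0,-0.03],[0,0,0],0],[[0,0,-0.08],[0,0,0],0],[[0,0,-0.12],[0,0,0],0]])

```text
t: 30.78
position: [0.427, 0.2374, 0.1819]
ee_rot: [2.231, 2.212, 0.002]
force: [-0.4, 0.2, -0.2]
width: 0.0858
finger_force: 0.0
```

Emit:
step_arm(rows=[[[-0.09,0.11,0],[0,0,0],0],[[-0.09,0.11,0],[0,0,0],0],[[-0.09,0.11,0],[0,0,0],0],[[-0.09,0.11,0],[0,0,0],0],[[-0.09,0.11,0],[0,0,0],0]])

```text
t: 31.4
position: [0.5347, 0.1472, 0.18]
ee_rot: [-2.229, -2.212, 0.001]
force: [-0.5, 0.3, -0.7]
width: 0.0855
finger_force: 0.0
```

```bash
python3 - <<'E'
from fit import *; from plan import plan
fs={c:r.grab_frame(c) for c in("scene","top")}
for n in("tank_car",): print(n, [carfit(n,{c:fs[c]}) for c in fs])
for n,g in(("caboose",[.425,.015]),("boxcar",[.426,.13]),("ore_car",[.426,.23])): print(n,[carfit(n,{c:fs[c]},z=.031,guess=np.array(g)) for c in fs])
plan([(.705,.0445,.15,4)])
E
```

```text
tank_car [(array([0.7087, 0.0452]), np.float64(93.4), np.float64(0.102), ['scene']), (array([0.7041, 0.0463]), np.float64(92.3), np.float64(0.046), ['top'])]
caboose [(array([0.4258, 0.0172]), np.float64(93.4), np.float64(0.055), ['scene']), (array([0.4281, 0.0048]), np.float64(89.0), np.float64(0.542), ['top'])]
boxcar [(array([0.4306, 0.1117]), np.float64(88.8), np.float64(0.796), ['scene']), None]
ore_car [(array([0.4285, 0.2393]), np.float64(87.1), np.float64(0.062), ['scene']), (array([0.4293, 0.2483]), np.float64(90.1), np.float64(0.35), ['top'])]
at [0.5359 0.1465 0.1804] yang -0.47 tilt [0.0001 0.0001] w 0.0855 F [ 0.2 -0.1 -0.1] t 31.9
(0.705, 0.0445, 0.15) -> [ [-0.1007, 0.1699, 0.0304] , [0.0, -0.0, -4.5] ]
```

Emit:
step_arm(rows=[[[-0.1,0.17,0.03],[0,0,-3.5],0],[[-0.1,0.17,0.03],[0,0,-3.5],0],[[-0.1,0.17,0.03],[0,0,-3.5],0],[[-0.1,0.17,0.03],[0,0,-3.5],0],[[-0.1,0.17,0.03],[0,0,-3.5],0]])

```text
t: 32.52
position: [0.7049, 0.0447, 0.1495]
ee_rot: [-2.162, -2.277, 0.001]
force: [-0.5, -0.3, 0.8]
width: 0.0853
finger_force: 0.0
```

Emit:
step_arm(rows=[[[0,0,0.06],[0,0,0],0],[[0,0,0.1],[0,0,0],0],[[0,0,0.113],[0,0,0],0],[[0,0,0.113],[0,0,0],0.2],[[0,0,0.113],[0,0,0],0.3]])

```text
t: 33.15
position: [0.7064, 0.0454, 0.0399]
ee_rot: [2.16, 2.278, 0.005]
force: [0.3, 0.5, -0.1]
width: 0.0596
finger_force: 0.0
```

Emit:
step_arm(rows=[[[0,0,0],[0,0,0],0.5],[[0,0,0],[0,0,0],0.6],[[0,0,0],[0,0,0],0.6]])

```text
t: 33.52
position: [0.7065, 0.0452, 0.0401]
ee_rot: [2.16, 2.277, 0.005]
force: [-0.5, 1.3, 6.6]
width: 0.0515
finger_force: 30.4
```

Emit:
step_arm(rows=[[[0,0,-0.03],[0,0,0],0.6],[[0,0,-0.08],[0,0,0],0.6],[[0,0,-0.13],[0,0,0],0.6],[[0,0,-0.13],[0,0,0],0.6],[[0,0,-0.13],[0,0,0],0.6]])

```text
t: 34.15
position: [0.7044, 0.0448, 0.1667]
ee_rot: [-2.162, -2.278, 0.001]
force: [-0.6, 0.4, -3.4]
width: 0.0515
finger_force: 32.0
```

```bash
python3 - <<'E'
from plan import *
x0,y0,a=.4265,.1765,-.009
yy=.170
plan([(.57,.19,.167,1),(x0+.009*yy,y0+yy,.165,-.5),(x0+.009*yy,y0+yy,.09,-.5)])
E
```

```text
at [0.7044 0.0448 0.1667] yang 3.01 tilt [-0.0013  0.    ] w 0.0515 F [-0.6  0.4 -3.4] t 34.15
(0.57, 0.19, 0.167) -> [ [0.152, -0.1266, -0.0001] , [-0.1, -0.0, 2.0] ]
(0.42802999999999997, 0.34650000000000003, 0.165) -> [ [0.159, -0.1392, 0.002] , [0.0, 0.0, 1.5] ]
(0.42802999999999997, 0.34650000000000003, 0.09) -> [ [0.0, 0.0, 0.075] , [0.0, 0.0, 0.0] ]
```

Emit:
step_arm(rows=[[[0.038,-0.032,0],[0,0,1],0.6],[[0.076,-0.064,0],[0,0,2],0.6],[[0.114,-0.096,0],[0,0,2],0.6],[[0.152,-0.127,0],[0,0,2],0.6],[[0.152,-0.127,0],[0,0,2],0.6]])

```text
t: 34.78
position: [0.5668, 0.1918, 0.1653]
ee_rot: [-2.195, -2.243, 0.007]
force: [0.2, -1.0, -2.1]
width: 0.0508
finger_force: 32.1
```

Emit:
step_arm(rows=[[[0.04,-0.035,0],[0,0,1.5],0.6],[[0.08,-0.07,0],[0,0,1.5],0.6],[[0.12,-0.105,0],[0,0,1.5],0.6],[[0.159,-0.139,0.002],[0,0,1.5],0.6],[[0.159,-0.139,0.002],[0,0,1.5],0.6]])

```text
t: 35.4
position: [0.4264, 0.3477, 0.1637]
ee_rot: [-2.226, -2.216, 0.005]
force: [1.3, 0.1, -2.1]
width: 0.0517
finger_force: 32.4
```

Emit:
step_arm(rows=[[[0,0,0.04],[0,0,0],0.6],[[0,0,0.075],[0,0,0],0.6],[[0,0,0.075],[0,0,0],0.6],[[0,0,0.075],[0,0,0],0.6],[[0,0,0.075],[0,0,0],0.6]])

```text
t: 36.02
position: [0.4298, 0.3469, 0.0918]
ee_rot: [2.231, 2.211, 0.005]
force: [0.8, -0.7, -1.9]
width: 0.0514
finger_force: 32.4
```

```bash
python3 - <<'E'
from plan import *
x0,y0,a=.4265,.1765,-.009
yy=.170
plan([(x0+.009*yy,y0+yy,.075,-.5)])
E
```

```text
at [0.4298 0.3469 0.0918] yang -0.52 tilt [0.0025 0.0018] w 0.0514 F [ 0.8 -0.7 -1.9] t 36.025
(0.42802999999999997, 0.34650000000000003, 0.075) -> [ [-0.0005, -0.0018, 0.0168] , [0.1, -0.1, -0.0] ]
```

Emit:
step_arm(rows=[[[0,-0.0007,0.008],[0,0,0],0.6],[[0,-0.0007,0.014],[0,0,0],0.6],[[0,-0.0007,0.016],[0,0,0],0.6],[[0,-0.0007,0.016],[0,0,0],0.6]])

```text
t: 36.52
position: [0.4277, 0.3465, 0.0741]
ee_rot: [-2.231, -2.212, 0.001]
force: [-0.2, -0.2, -2.2]
width: 0.0515
finger_force: 32.4
```

Emit:
step_arm(rows=[[[0,0,0.0015],[0,0,0],0.6],[[0,0,0.0015],[0,0,0],0.6]])

```text
t: 36.78
position: [0.4279, 0.3466, 0.0728]
ee_rot: [-2.231, -2.212, -0.0]
force: [0.4, 0.4, -1.5]
width: 0.051
finger_force: 32.4
```

Emit:
step_arm(rows=[[[0,0,0.0015],[0,0,0],0.6],[[0,0,0.0015],[0,0,0],0.6]])

```text
t: 37.02
position: [0.428, 0.3467, 0.0715]
ee_rot: [2.231, 2.212, 0.001]
force: [-0.1, 0.2, -1.4]
width: 0.0514
finger_force: 32.6
```

Emit:
step_arm(rows=[[[0,0,0.001],[0,0,0],0.6],[[0,0,0.001],[0,0,0],0.6]])

```text
t: 37.28
position: [0.428, 0.3468, 0.0711]
ee_rot: [-2.231, -2.212, -0.002]
force: [-0.7, -0.5, 4.0]
width: 0.0513
finger_force: 33.0
```

Emit:
step_arm(rows=[[[0,0,0],[0,0,0],0.3],[[0,0,0],[0,0,0],0],[[0,0,-0.03],[0,0,0],0],[[0,0,-0.08],[0,0,0],0],[[0,0,-0.13],[0,0,0],0]])

```text
t: 37.9
position: [0.4277, 0.3464, 0.2013]
ee_rot: [-2.231, -2.212, 0.001]
force: [1.1, 0.7, 0.3]
width: 0.0854
finger_force: 0.0
```

Emit:
step_arm(rows=[[[0.16,-0.22,0],[0,0,-40],0],[[0.16,-0.22,0],[0,0,-40],0],[[0.16,-0.22,0],[0,0,-40],0],[[0.16,-0.22,0],[0,0,-40],0],[[0.16,-0.22,0],[0,0,-40],0]])

```text
t: 38.52
position: [0.2064, 0.51, 0.2]
ee_rot: [-1.333, -2.844, 0.0]
force: [1.1, 0.4, -0.1]
width: 0.0856
finger_force: 0.0
```

```bash
python3 - <<'E'
from fit import *; from plan import plan
fs={c:r.grab_frame(c) for c in("scene","top")}
for n,g in(("caboose",[.425,.015]),("boxcar",[.426,.13]),("ore_car",[.426,.23]),("tank_car",[.427,.345])): print(n,[carfit(n,{c:fs[c]},z=.031,guess=np.array(g)) for c in fs])
a=cv2.resize(fs["scene"]["color"][110:210,200:500],(780,260),interpolation=cv2.INTER_CUBIC);b=cv2.resize(fs["top"]["color"][200:300,160:460],(780,260),interpolation=cv2.INTER_CUBIC)
cv2.imwrite("pics/train.png",np.vstack([a,b])[:,:,::-1])
for c in fs: print([ (x["confidence"],at(fs[c],x["point"],.105)) for x in r.mark_of(c,"handle")[:1]])
plan([(.40,.12,.22,60),(.4245,-.16,.22,89.5),(.4245,-.180,.15,89.5)])
E
```

```text
caboose [(array([0.4258, 0.0185]), np.float64(93.4), np.float64(0.054), ['scene']), (array([0.4266, 0.0202]), np.float64(88.0), np.float64(0.023), ['top'])]
boxcar [(array([0.4316, 0.1313]), np.float64(88.0), np.float64(0.052), ['scene']), (array([0.428 , 0.1331]), np.float64(87.9), np.float64(0.049), ['top'])]
ore_car [(array([0.4314, 0.2403]), np.float64(87.6), np.float64(0.045), ['scene']), (array([0.4308, 0.2417]), np.float64(88.0), np.float64(0.032), ['top'])]
tank_car [(array([0.4288, 0.345 ]), np.float64(85.1), np.float64(0.103), ['scene']), (array([0.4263, 0.35  ]), np.float64(94.0), np.float64(0.062), ['top'])]
[(0.94, array([ 0.42765042, -0.17257023,  0.105     ]))]
[(0.58, array([ 0.42455721, -0.16786294,  0.105     ]))]
at [0.2098 0.5081 0.2004] yang 39.45 tilt [0.0001 0.0002] w 0.0853 F [-0.4 -0.6 -0.8] t 39.125
(0.4, 0.12, 0.22) -> [ [-0.4205, -0.0998, -0.0196] , [0.0, -0.0, -20.5] ]
(0.4245, -0.16, 0.22) -> [ [-0.1612, -0.2302, 0.0] , [0.0, 0.0, -29.5] ]
(0.4245, -0.18, 0.15) -> [ [-0.0002, -0.02, 0.07] , [0.0, 0.0, 0.0] ]
```

View pics/train.png

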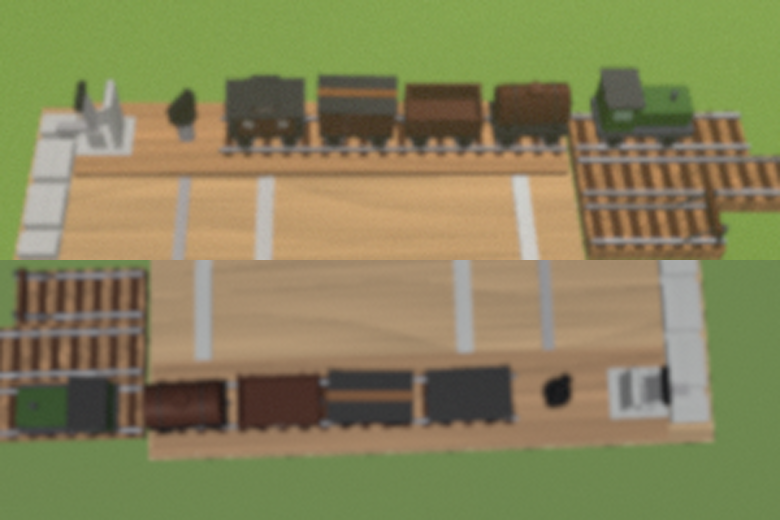

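All four cars stand in line on the deck: in the top half the tank is at (185,405), the ore car at (280,402), the boxcar at (370,398) and the caboose at (468,395), at the handle end. The knob at (558,390) is turned. Next, the handle.

Emit:
step_arm(rows=[[[-0.22,-0.05,-0.02],[0,0,-20],0],[[-0.22,-0.05,-0.02],[0,0,-20],0],[[-0.22,-0.05,-0.02],[0,0,-20],0],[[-0.22,-0.05,-0.02],[0,0,-20],0],[[-0.22,-0.05,-0.02],[0,0,-20],0]], force=40)

```text
t: 39.75
position: [0.3116, 0.3049, 0.2209]
ee_rot: [0.833, 3.028, 0.001]
force: [-0.4, -0.1, -0.1]
width: 0.0852
finger_force: 0.0
```

```bash
python3 - <<'E'
from plan import *
plan([(.40,.09,.22,75),(.4237,-.16,.22,89.5),(.4237,-.179,.15,89.5)])
E
```

```text
at [0.3116 0.3049 0.2209] yang 59.26 tilt [0.001  0.0005] w 0.0852 F [-0.4 -0.1 -0.1] t 39.75
(0.4, 0.09, 0.22) -> [ [-0.1858, -0.1395, 0.0008] , [0.1, 0.0, -15.7] ]
(0.4237, -0.16, 0.22) -> [ [-0.0876, -0.2353, 0.0] , [0.0, 0.0, -14.5] ]
(0.4237, -0.179, 0.15) -> [ [-0.0002, -0.019, 0.07] , [0.0, 0.0, 0.0] ]
```

Emit:
step_arm(rows=[[[-0.186,-0.14,0],[0,0,-15.5],0],[[-0.186,-0.14,0],[0,0,-15.5],0],[[-0.186,-0.14,0],[0,0,-15.5],0],[[-0.186,-0.14,0],[0,0,-15.5],0],[[-0.186,-0.14,0],[0,0,-15.5],0]])

```text
t: 40.38
position: [0.4011, 0.0899, 0.2203]
ee_rot: [0.418, 3.113, 0.0]
force: [-0.4, 1.2, -0.5]
width: 0.0848
finger_force: 0.0
```

Emit:
step_arm(rows=[[[-0.088,-0.235,0],[0,0,-14.5],0],[[-0.088,-0.235,0],[0,0,-14.5],0],[[-0.088,-0.235,0],[0,0,-14.5],0],[[-0.088,-0.235,0],[0,0,-14.5],0],[[-0.088,-0.235,0],[0,0,-14.5],0]])

```text
t: 41.0
position: [0.4251, -0.1592, 0.2201]
ee_rot: [0.017, 3.141, 0.001]
force: [0.1, 0.5, 0.1]
width: 0.0854
finger_force: 0.0
```

Emit:
step_arm(rows=[[[0,-0.019,0.035],[0,0,0],0],[[0,-0.019,0.07],[0,0,0],0],[[0,-0.019,0.07],[0,0,0],0]])

```text
t: 41.38
position: [0.4227, -0.1743, 0.1482]
ee_rot: [-0.01, -3.136, -0.005]
force: [0.4, -0.0, -0.0]
width: 0.0852
finger_force: 0.0
```

```bash
python3 - <<'E'
from plan import *
plan([(.4237,-.179,.089,89.5)])
f=r.grab_frame("scene"); save(f,"han.png",(190,90,310,190),5)
E
```

```text
at [ 0.4227 -0.1743  0.1482] yang 89.62 tilt [-0.0057  0.0035] w 0.0852 F [ 0.4 -0.  -0. ] t 41.375
(0.4237, -0.179, 0.089) -> [ [-0.0014, -0.0049, 0.0592] , [0.2, -0.3, 0.1] ]
```

View pics/han.png

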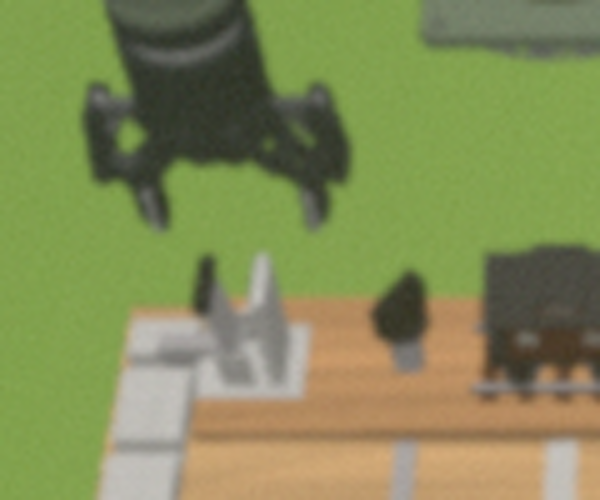

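The fingers (tips at about (155,225) and (315,225)) straddle the black lever bar at (206,285) and the plate at (265,300). Descending and squeezing.

Emit:
step_arm(rows=[[[0,-0.001,0.03],[0,0,0],0],[[0,-0.001,0.06],[0,0,0],0],[[0,-0.001,0.06],[0,0,0],0],[[0,-0.001,0.06],[0,0,0],0]])

```text
t: 41.92
position: [0.4255, -0.1779, 0.0921]
ee_rot: [0.012, 3.138, -0.002]
force: [0.6, -0.3, -0.4]
width: 0.0856
finger_force: 0.0
```

Emit:
step_arm(rows=[[[0,0,0],[0,0,0],0.3],[[0,0,0],[0,0,0],0.5],[[0,0,0],[0,0,0],0.7],[[0,0,0],[0,0,0],0.8],[[0,0,0],[0,0,0],0.8]])

```text
t: 42.55
position: [0.4261, -0.1794, 0.0926]
ee_rot: [0.013, 3.136, -0.005]
force: [-1.0, -2.3, 8.2]
width: 0.0234
finger_force: 39.9
```

Emit:
step_arm(rows=[[[0,0,0],[0,0,0],0.8],[[0,0,0],[0,0,0],0.8],[[0,0,0],[0,0,0],0.8]])

```text
t: 42.92
position: [0.4261, -0.1794, 0.0925]
ee_rot: [0.013, 3.136, -0.005]
force: [-0.7, -3.1, 8.2]
width: 0.0235
finger_force: 39.8
```

Emit:
step_arm(rows=[[[-0.008,0,0],[0,0,0],0.8],[[-0.018,0,0],[0,0,0],0.8],[[-0.028,0,0],[0,0,0],0.8],[[-0.035,0,0],[0,0,0],0.8],[[-0.035,0,0],[0,0,0],0.8]])

```text
t: 43.55
position: [0.4619, -0.1796, 0.0926]
ee_rot: [0.013, 3.135, -0.005]
force: [0.1, -1.7, 7.0]
width: 0.0235
finger_force: 39.9
```

```bash
python3 - <<'E'
from fit import *; from plan import plan
fs={c:r.grab_frame(c) for c in("scene","top")}
plan([])
# deck travel by tracking the train/rail edge: outer rail visible (+x side)
def railx(fs,lo,hi,c="scene",s=.025,z=.034):
    g=gaussian_filter(fs[c]["color"].astype(float).min(2),.6); ys=np.linspace(-.20,.20,80); best=[]
    for d in np.arange(lo,hi,.0005):
        v=[]
        for o in(0,.010):
            q=proj(fs[c],T((.4277+d,.178,-.009),np.c_[np.full(80,s+o),ys,np.full(80,z)])); v.append(map_coordinates(g,[q[:,1],q[:,0]],order=1).mean())
        best.append((v[0]-v[1],d))
    return max(best)
print(railx(fs,-.02,.09))
E
```

```text
at [ 0.4616 -0.1796  0.0926] yang 89.53 tilt [ 0.0066 -0.0032] w 0.023 F [ 1.4 -2.9  7.3] t 43.65
(np.float64(20.48166337704417), np.float64(0.03850000000000005))
```

Emit:
step_arm(rows=[[[-0.01,0,0],[0,0,0],0.8],[[-0.02,0,0],[0,0,0],0.8],[[-0.03,0,0],[0,0,0],0.8],[[-0.034,0,0],[0,0,0],0.8],[[-0.034,0,0],[0,0,0],0.8]])

```text
t: 44.28
position: [0.4954, -0.1798, 0.0926]
ee_rot: [0.013, 3.136, -0.005]
force: [0.9, -1.6, 6.7]
width: 0.0236
finger_force: 40.0
```

Emit:
step_arm(rows=[[[0,0,0],[0,0,0],0.8]])

```text
t: 44.4
position: [0.4954, -0.1798, 0.0926]
ee_rot: [0.013, 3.135, -0.005]
force: [1.1, -2.2, 5.6]
width: 0.0233
finger_force: 39.9
```

```bash
cat > rail.py <<'E'
from fit import *
def edge(fs,c,ys,x0,s,z,lo,hi):
    g=gaussian_filter(fs[c]["color"].astype(float).min(2),.6); ds=np.arange(lo,hi,.0005); v=[]
    for d in ds:
        q=proj(fs[c],T((x0+d,.178,-.009),np.c_[np.full(len(ys),s),ys,np.full(len(ys),z)])); v.append(map_coordinates(g,[q[:,1],q[:,0]],order=1).mean())
    v=np.array(v); i=v.argmax(); k=slice(max(0,i-8),i+9); w=v[k]-v[k].min(); return round((ds[k]*w).sum()/w.sum(),4)
def report():
    fs={c:r.grab_frame(c) for c in("scene","top")}
    for c in fs:
        print(c,"deck +rail",edge(fs,c,np.linspace(-.2,.2,80),.4977,.025,.034,-.010,.010),"lead +rail",edge(fs,c,np.linspace(.26,.5,60),.4977,.025,.034,-.01,.01),"lead -rail",edge(fs,c,np.linspace(.26,.5,60),.4977,-.025,.034,-.01,.01))
    return fs
E
python3 - <<'E'
from rail import *; from plan import plan
plan([]); report()
E
```

```text
at [ 0.4954 -0.1798  0.0926] yang 89.53 tilt [ 0.0063 -0.0029] w 0.0233 F [ 1.1 -2.2  5.6] t 44.4
scene deck +rail 0.002 lead +rail -0.0005 lead -rail 0.0003
top deck +rail 0.0085 lead +rail -0.0017 lead -rail -0.0018
```

Emit:
step_arm(rows=[[[-0.0007,0,0],[0,0,0],0.8],[[-0.0007,0,0],[0,0,0],0.8],[[-0.0007,0,0],[0,0,0],0.6],[[-0.0007,0,0],[0,0,0],0.5],[[-0.0007,0,0],[0,0,0],0.4]])

```text
t: 45.12
position: [0.4945, -0.1797, 0.0909]
ee_rot: [0.013, 3.139, -0.003]
force: [1.4, -4.7, -1.5]
width: 0.0513
finger_force: 2.4
```

```bash
python3 - <<'E'
from rail import *; from plan import plan
plan([]); fs=report(); save(fs["scene"],"n1.png",(190,110,510,230),2.45)
E
```

```text
at [ 0.4945 -0.1797  0.0909] yang 89.53 tilt [ 0.0023 -0.0022] w 0.0513 F [ 1.4 -4.7 -1.5] t 45.125
scene deck +rail 0.0018 lead +rail -0.0005 lead -rail 0.0003
top deck +rail 0.0085 lead +rail -0.0017 lead -rail -0.0018
```

View pics/n1.png

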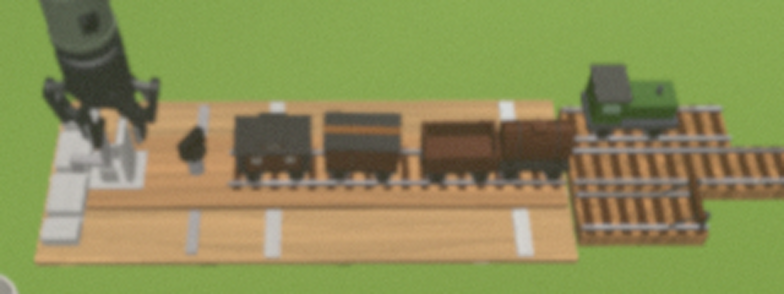

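The deck sits at the second notch, its rails lined up with the lead (rows about 150 and 183). The ore car has shifted along the track towards the tank. Releasing the handle fully, then checking.

Emit:
step_arm(rows=[[[0,0,0],[0,0,0],0.2],[[0,0,0],[0,0,0],0],[[0,0,0],[0,0,0],0],[[0,0,-0.04],[0,0,0],0],[[0,0,-0.11],[0,0,0],0]])

```text
t: 45.85
position: [0.4923, -0.1774, 0.1922]
ee_rot: [-0.013, -3.136, -0.004]
force: [0.8, 0.2, -0.3]
width: 0.0854
finger_force: 0.0
```

Emit:
step_arm(rows=[[[0.1,-0.1,0],[0,0,30],0],[[0.1,-0.1,0],[0,0,30],0],[[0.1,-0.1,0],[0,0,30],0],[[0.1,-0.1,0],[0,0,30],0],[[0.1,-0.1,0],[0,0,30],0]])

```text
t: 46.48
position: [0.3934, -0.277, 0.1928]
ee_rot: [0.822, 3.032, 0.001]
force: [-0.1, 0.2, 0.5]
width: 0.0849
finger_force: 0.0
```

```bash
python3 - <<'E'
from rail import *; from plan import plan
plan([]); fs=report()
for n,g in(("caboose",[.495,.015]),("boxcar",[.496,.13]),("ore_car",[.498,.25]),("tank_car",[.498,.345])): print(n,[carfit(n,{c:fs[c]},z=.031,guess=np.array(g)) for c in fs])
a=cv2.resize(fs["scene"]["color"][110:210,190:490],(780,260),interpolation=cv2.INTER_CUBIC);b=cv2.resize(fs["top"]["color"][180:280,165:465],(780,260),interpolation=cv2.INTER_CUBIC)
cv2.imwrite("pics/train2.png",np.vstack([a,b])[:,:,::-1])
E
```

```text
at [ 0.3934 -0.277   0.1928] yang 59.66 tilt [0.0005 0.0006] w 0.0849 F [-0.1  0.2  0.5] t 46.475
scene deck +rail 0.0019 lead +rail -0.0005 lead -rail 0.0003
top deck +rail 0.0085 lead +rail -0.0017 lead -rail -0.0018
caboose [(array([0.4974, 0.0161]), np.float64(93.0), np.float64(0.052), ['scene']), (array([0.4935, 0.0186]), np.float64(92.0), np.float64(0.035), ['top'])]
boxcar [(array([0.4982, 0.1292]), np.float64(85.9), np.float64(0.027), ['scene']), (array([0.4955, 0.1339]), np.float64(88.5), np.float64(0.068), ['top'])]
ore_car [(array([0.5021, 0.2551]), np.float64(87.4), np.float64(0.052), ['scene']), (array([0.4975, 0.259 ]), np.float64(91.3), np.float64(0.073), ['top'])]
tank_car [(array([0.4975, 0.3519]), np.float64(85.2), np.float64(0.175), ['scene']), (array([0.4963, 0.3548]), np.float64(87.4), np.float64(0.101), ['top'])]
```

View pics/train2.png

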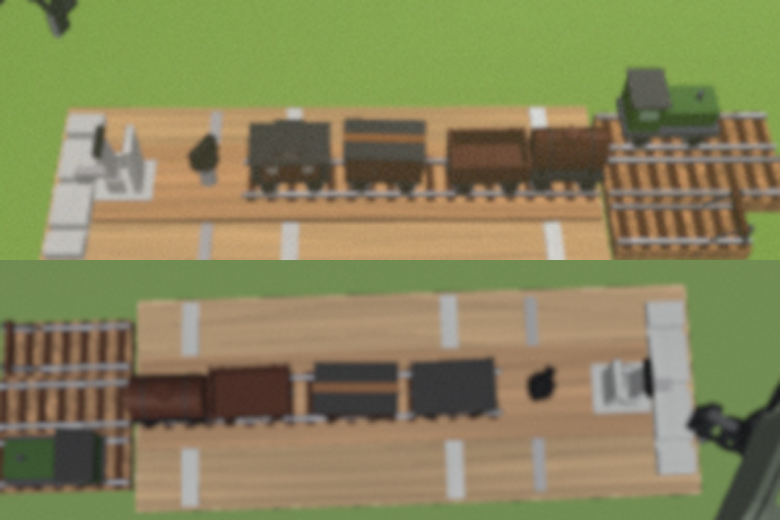

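The scene shows all cars still in line, with the ore car pushed up against the tank. The catch lever bar (648,378 in the lower half) is back at its rest distance from the plate. I'll tighten the clamp first, then separate the cars.

```bash
python3 - <<'E'
from plan import *
plan([(.4944,-.0855,.19,55.5),(.4944,-.0855,.077,55.5)])
E
```

```text
at [ 0.3929 -0.2775  0.1927] yang 59.54 tilt [-0.0001  0.0002] w 0.0852 F [-0.6 -0.6 -0.2] t 46.975
(0.4944, -0.0855, 0.19) -> [ [0.0099, 0.2169, 0.0028] , [0.0, -0.0, 4.0] ]
(0.4944, -0.0855, 0.077) -> [ [0.0, 0.0, 0.113] , [0.0, 0.0, 0.0] ]
```

Emit:
step_arm(rows=[[[0.01,0.217,0.003],[0,0,4],0.5],[[0.01,0.217,0.003],[0,0,4],0.5],[[0.01,0.217,0.003],[0,0,4],0.5],[[0.01,0.217,0.003],[0,0,4],0.5],[[0.01,0.217,0.003],[0,0,4],0.5]], force=20)

```text
t: 47.6
position: [0.495, -0.0839, 0.1896]
ee_rot: [-0.926, -3.002, -0.0]
force: [-0.7, -1.2, 0.1]
width: 0.0424
finger_force: 0.0
```

Emit:
step_arm(rows=[[[0,0,0.05],[0,0,0],0.5],[[0,0,0.08],[0,0,0],0.5],[[0,0,0.112],[0,0,0],0.5],[[0,0,0.112],[0,0,0],0.5],[[0,0,0.112],[0,0,0],0.7]])

```text
t: 48.22
position: [0.4949, -0.0864, 0.0788]
ee_rot: [0.932, 2.998, 0.0]
force: [-0.2, 1.3, 0.7]
width: 0.0265
finger_force: 0.0
```

Emit:
step_arm(rows=[[[0,0,0],[0,0,0],0.8],[[0,0,0],[0,0,0],0.9],[[0,0,0],[0,0,0],0.9]])

```text
t: 48.6
position: [0.4952, -0.0872, 0.0794]
ee_rot: [0.927, 2.998, -0.004]
force: [-1.0, -5.4, 3.1]
width: 0.0132
finger_force: 22.6
```

Emit:
step_arm(rows=[[[0,-0.001,0],[0,0,10],0.9],[[0,-0.001,0],[0,0,20],0.9],[[0,-0.001,0],[0,0,30],0.9],[[0,-0.001,0],[0,0,40],0.9],[[0,-0.001,0],[0,0,50],0.9]], force=60)

```text
t: 49.22
position: [0.4955, -0.0872, 0.0796]
ee_rot: [2.114, 2.318, 0.003]
force: [0.5, -1.3, 2.4]
width: 0.0125
finger_force: 62.2
```

Emit:
step_arm(rows=[[[0,0,0],[0,0,6],0.9],[[0,0,0],[0,0,6],0.9],[[0,0,0],[0,0,6],0.9]])

```text
t: 49.6
position: [0.4955, -0.0872, 0.0796]
ee_rot: [2.226, 2.211, 0.004]
force: [1.3, -3.5, 6.7]
width: 0.0125
finger_force: 62.6
```

```bash
python3 - <<'E'
from plan import *
plan([]); print(r.read_state()["torque"])
E
```

```text
at [ 0.4955 -0.0872  0.0796] yang -0.39 tilt [ 0.0049 -0.0016] w 0.0125 F [ 1.3 -3.5  6.7] t 49.6
[-0.52590708 -0.09056503 -0.11668223]
```

Emit:
step_arm(rows=[[[0,0,0],[0,0,2],0.9],[[0,0,0],[0,0,2],0.9]])

```text
t: 49.85
position: [0.4955, -0.0872, 0.0796]
ee_rot: [2.26, 2.175, 0.003]
force: [0.9, -2.7, 7.7]
width: 0.0126
finger_force: 63.6
```

Emit:
step_arm(rows=[[[0,0,0],[0,0,0],0.6],[[0,0,0],[0,0,0],0.5],[[0,0,-0.05],[0,0,0],0.5],[[0,0,-0.1],[0,0,0],0.2],[[0,0,-0.12],[0,0,0],0]])

```text
t: 50.48
position: [0.4946, -0.0864, 0.2006]
ee_rot: [2.266, 2.171, 0.004]
force: [0.0, 0.2, -1.0]
width: 0.077
finger_force: 0.0
```

```bash
python3 - <<'E'
from plan import *
plan([(.497,.09,.18,-.5),(.4983,.257,.15,-.5),(.4983,.257,.062,-.5)])
E
```

```text
at [ 0.4946 -0.0864  0.2006] yang -2.47 tilt [ 0.0042 -0.0003] w 0.077 F [ 0.   0.2 -1. ] t 50.475
(0.497, 0.09, 0.18) -> [ [0.1763, -0.0053, 0.0205] , [0.2, 0.0, -2.0] ]
(0.4983, 0.257, 0.15) -> [ [0.167, -0.0002, 0.03] , [0.0, 0.0, 0.0] ]
(0.4983, 0.257, 0.062) -> [ [0.0, 0.0, 0.088] , [0.0, 0.0, 0.0] ]
```

Emit:
step_arm(rows=[[[0.176,-0.005,0.02],[0,0,-2],0],[[0.176,-0.005,0.02],[0,0,-2],0],[[0.176,-0.005,0.02],[0,0,-2],0],[[0.176,-0.005,0.02],[0,0,-2],0]], force=20)

```text
t: 50.98
position: [0.4954, 0.0926, 0.177]
ee_rot: [-2.224, -2.217, 0.002]
force: [-0.0, -0.7, 0.8]
width: 0.0856
finger_force: 0.0
```

Emit:
step_arm(rows=[[[0.167,0,0.03],[0,0,0],0],[[0.167,0,0.03],[0,0,0],0],[[0.167,0,0.03],[0,0,0],0],[[0.167,0,0.03],[0,0,0],0],[[0.167,0,0.03],[0,0,0],0]])

```text
t: 51.6
position: [0.4977, 0.2554, 0.1477]
ee_rot: [2.231, 2.212, -0.002]
force: [-0.2, -0.8, -0.9]
width: 0.0853
finger_force: 0.0
```

```bash
python3 - <<'E'
from rail import *; from plan import plan
plan([(.4973,.257,.062,-.5)])
fs={c:r.grab_frame(c) for c in("scene","top")}
for n,g in(("ore_car",[.498,.25]),("tank_car",[.498,.345])): print(n,[carfit(n,{c:fs[c]},z=.031,guess=np.array(g)) for c in fs])
E
```

```text
at [0.4977 0.2554 0.1477] yang -0.51 tilt [-0.0008 -0.0009] w 0.0853 F [-0.2 -0.8 -0.9] t 51.6
(0.4973, 0.257, 0.062) -> [ [0.0017, -0.0004, 0.0857] , [-0.0, 0.1, -0.0] ]
ore_car [(array([0.5042, 0.2557]), np.float64(89.2), np.float64(0.123), ['scene']), (array([0.4899, 0.2342]), np.float64(48.1), np.float64(5.842), ['top'])]
tank_car [(array([0.5031, 0.3516]), np.float64(83.0), np.float64(0.219), ['scene']), (array([0.4889, 0.3557]), np.float64(75.6), np.float64(1.489), ['top'])]
```

Emit:
step_arm(rows=[[[0.001,0,0.04],[0,0,0],0],[[0.001,0,0.075],[0,0,0],0],[[0.001,0,0.085],[0,0,0],0],[[0.001,0,0.085],[0,0,0],0.2],[[0.001,0,0.085],[0,0,0],0.3]])

```text
t: 52.52
position: [0.4988, 0.2581, 0.0642]
ee_rot: [2.23, 2.211, 0.004]
force: [-0.7, -0.5, 0.6]
width: 0.0604
finger_force: 0.0
```

Emit:
step_arm(rows=[[[0,0,0],[0,0,0],0.5],[[0,0,0],[0,0,0],0.5],[[0,0,0],[0,0,0],0.5]])

```text
t: 52.9
position: [0.4988, 0.2581, 0.0643]
ee_rot: [2.23, 2.211, 0.005]
force: [-0.4, -0.5, 6.7]
width: 0.058
finger_force: 21.9
```

Emit:
step_arm(rows=[[[-0.004,0,0],[0,0,0],0.5],[[-0.008,0,0],[0,0,0],0.5],[[-0.012,0,0],[0,0,0],0.5],[[-0.016,0,0],[0,0,0],0.5],[[-0.016,0,0],[0,0,0],0.5]])

```text
t: 53.52
position: [0.4988, 0.2429, 0.0643]
ee_rot: [2.231, 2.212, 0.007]
force: [-0.1, 2.3, 5.7]
width: 0.0579
finger_force: 22.2
```

Emit:
step_arm(rows=[[[0,0,-0.006],[0,0,0],0.5],[[0,-0.001,-0.006],[0,0,0],0.5],[[0,-0.001,-0.003],[0,0,0],0.5],[[0,-0.001,-0.002],[0,0,0],0.5],[[0,-0.001,-0.002],[0,0,0],0.5]])

```text
t: 54.15
position: [0.4962, 0.2415, 0.0646]
ee_rot: [-2.231, -2.212, 0.002]
force: [-0.5, -0.9, -1.0]
width: 0.0578
finger_force: 22.4
```

Emit:
step_arm(rows=[[[0,0,0.0012],[0,0,0],0.5],[[0,0,0.0012],[0,0,0],0.5]])

```text
t: 54.4
position: [0.4964, 0.2415, 0.0644]
ee_rot: [-2.231, -2.212, 0.0]
force: [-2.9, -1.9, 5.6]
width: 0.0579
finger_force: 23.1
```

Emit:
step_arm(rows=[[[0,0,0.0012],[0,0,0],0.5],[[0,0,0.0012],[0,0,0],0.5]])

```text
t: 54.65
position: [0.4964, 0.2416, 0.0642]
ee_rot: [-2.231, -2.212, -0.0]
force: [-4.1, -1.8, 13.6]
width: 0.0577
finger_force: 23.7
```

Emit:
step_arm(rows=[[[0,0,0.0012],[0,0,0],0.5],[[0,0,0.0012],[0,0,0],0.5]])

```text
t: 54.9
position: [0.4965, 0.2416, 0.0641]
ee_rot: [2.231, 2.212, 0.001]
force: [-6.7, -3.0, 19.9]
width: 0.0578
finger_force: 24.4
```

Emit:
step_arm(rows=[[[0,0,-0.0022],[0,0,0],0.5],[[0,0.003,-0.0022],[0,0,0],0.5],[[0,0.003,-0.0022],[0,0,0],0.5]])

```text
t: 55.28
position: [0.4978, 0.2417, 0.0642]
ee_rot: [-2.23, -2.209, 0.004]
force: [-8.7, -0.5, 12.4]
width: 0.058
finger_force: 23.6
```

Emit:
step_arm(rows=[[[0,0.002,0],[0,0,0],0.5],[[0,0.002,0],[0,0,0],0.5]])

```text
t: 55.52
position: [0.4992, 0.2416, 0.0643]
ee_rot: [-2.229, -2.209, 0.006]
force: [-9.2, 0.1, 12.6]
width: 0.058
finger_force: 23.7
```

Emit:
step_arm(rows=[[[0,-0.004,0],[0,0,0],0.5],[[0,-0.004,0],[0,0,0],0.5]])

```text
t: 55.78
position: [0.4986, 0.2418, 0.0643]
ee_rot: [2.229, 2.212, 0.003]
force: [-0.9, -1.2, 7.0]
width: 0.0578
finger_force: 23.3
```

Emit:
step_arm(rows=[[[0,-0.003,0],[0,0,0],0.5],[[0,-0.003,0],[0,0,0],0.5]])

```text
t: 56.02
position: [0.4966, 0.2423, 0.0643]
ee_rot: [2.229, 2.211, 0.007]
force: [2.6, -0.6, 4.9]
width: 0.058
finger_force: 23.2
```

Emit:
step_arm(rows=[[[0,0.001,0],[0,0,0],0.5],[[0,0.001,0],[0,0,0],0.2],[[0,0.001,0],[0,0,0],0],[[0,0.001,-0.05],[0,0,0],0],[[0,0.001,-0.1],[0,0,0],0]])

```text
t: 56.65
position: [0.4948, 0.2415, 0.1635]
ee_rot: [-2.23, -2.211, 0.004]
force: [0.7, 0.7, -1.7]
width: 0.0853
finger_force: 0.0
```

```bash
python3 - <<'E'
from plan import *
plan([(.4985,.353,.13,-.5),(.4985,.353,.072,-.5)])
E
```

```text
at [0.4948 0.2415 0.1635] yang -0.49 tilt [-0.003 -0.001] w 0.0853 F [ 0.7  0.7 -1.7] t 56.65
(0.4985, 0.353, 0.13) -> [ [0.1116, 0.0028, 0.0333] , [-0.2, 0.1, 0.0] ]
(0.4985, 0.353, 0.072) -> [ [0.0, 0.0, 0.058] , [0.0, 0.0, 0.0] ]
```

Emit:
step_arm(rows=[[[0.112,0.002,0.01],[0,0,0],0],[[0.112,0.002,0.01],[0,0,0],0],[[0.112,0.002,0.05],[0,0,0],0],[[0.112,0.002,0.09],[0,0,0],0],[[0.112,0.002,0.09],[0,0,0],0]])

```text
t: 57.28
position: [0.496, 0.3523, 0.0699]
ee_rot: [-2.229, -2.211, 0.013]
force: [0.2, 0.1, 0.2]
width: 0.0854
finger_force: 0.0
```

Emit:
step_arm(rows=[[[0,0,0],[0,0,0],0.3],[[0,0,0],[0,0,0],0.6],[[0,0,0],[0,0,0],0.6],[[0,0,0],[0,0,0],0.6]])

```text
t: 57.78
position: [0.4998, 0.3542, 0.0754]
ee_rot: [2.23, 2.211, 0.006]
force: [-0.1, -0.1, 6.7]
width: 0.0508
finger_force: 23.1
```

Emit:
step_arm(rows=[[[-0.003,0,0],[0,0,0],0.6],[[-0.006,0,0],[0,0,0],0.6],[[-0.006,0,0],[0,0,0],0.6]])

```text
t: 58.15
position: [0.4998, 0.3496, 0.0754]
ee_rot: [-2.231, -2.211, -0.01]
force: [-0.0, 3.9, 6.6]
width: 0.0511
finger_force: 23.1
```

Emit:
step_arm(rows=[[[0,0,0.001],[0,0,0],0.6],[[0,0,0.001],[0,0,0],0.6]])

```text
t: 58.4
position: [0.4999, 0.3497, 0.0753]
ee_rot: [-2.231, -2.211, -0.01]
force: [-1.5, 3.8, 11.7]
width: 0.0513
finger_force: 23.6
```

Emit:
step_arm(rows=[[[0,0,0],[0,0,0],0.4],[[0,0,0],[0,0,0],0],[[0,0,-0.02],[0,0,0],0],[[0,0,-0.07],[0,0,0],0],[[0,0,-0.12],[0,0,0],0]])

```text
t: 59.02
position: [0.498, 0.3469, 0.1928]
ee_rot: [-2.231, -2.212, 0.004]
force: [0.1, 0.5, 0.6]
width: 0.0853
finger_force: 0.0
```

Emit:
step_arm(rows=[[[0.13,-0.24,0],[0,0,-40],0],[[0.13,-0.24,0],[0,0,-40],0],[[0.13,-0.24,0],[0,0,-40],0],[[0.13,-0.24,0],[0,0,-40],0],[[0.13,-0.24,0],[0,0,-40],0]])

```text
t: 59.65
position: [0.2567, 0.4801, 0.192]
ee_rot: [-1.334, -2.844, 0.003]
force: [0.7, -0.3, 0.8]
width: 0.0851
finger_force: 0.0
```

```bash
python3 - <<'E'
from rail import *; from plan import plan
plan([]); fs=report()
for n,g in(("caboose",[.495,.015]),("boxcar",[.496,.13]),("ore_car",[.498,.24]),("tank_car",[.498,.345])): print(n,[carfit(n,{c:fs[c]},z=.031,guess=np.array(g)) for c in fs])
a=cv2.resize(fs["scene"]["color"][110:210,190:490],(780,260),interpolation=cv2.INTER_CUBIC);b=cv2.resize(fs["top"]["color"][180:280,165:465],(780,260),interpolation=cv2.INTER_CUBIC)
cv2.imwrite("pics/fin.png",np.vstack([a,b])[:,:,::-1])
E
```

```text
at [0.2567 0.4801 0.192 ] yang 39.74 tilt [-0.001  -0.0014] w 0.0851 F [ 0.7 -0.3  0.8] t 59.65
scene deck +rail 0.0025 lead +rail -0.0005 lead -rail 0.0003
top deck +rail 0.0086 lead +rail -0.0017 lead -rail -0.0018
caboose [(array([0.4955, 0.0171]), np.float64(90.9), np.float64(0.06), ['scene']), (array([0.4956, 0.0175]), np.float64(88.2), np.float64(0.027), ['top'])]
boxcar [(array([0.4993, 0.1311]), np.float64(88.1), np.float64(0.056), ['scene']), (array([0.4956, 0.131 ]), np.float64(88.6), np.float64(0.023), ['top'])]
ore_car [(array([0.5005, 0.242 ]), np.float64(89.8), np.float64(0.043), ['scene']), (array([0.4955, 0.2406]), np.float64(92.4), np.float64(0.099), ['top'])]
tank_car [(array([0.5045, 0.3477]), np.float64(85.3), np.float64(0.058), ['scene']), (array([0.4996, 0.3456]), np.float64(87.3), np.float64(0.045), ['top'])]
```

View pics/fin.png

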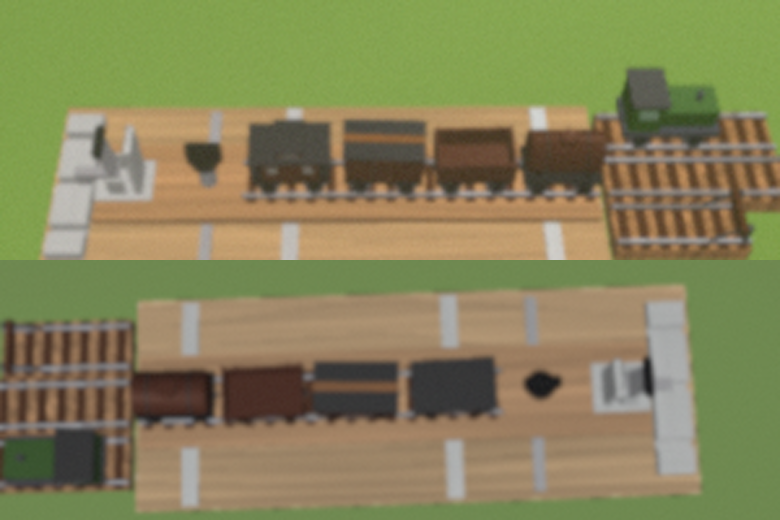

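The knob at (542,383) lies along the track again and the catch is down. The tank, though, fits 4–6 mm further towards +x than the others, so it may be off its rails. I'll lift it and set it down again.

```bash
python3 - <<'E'
from plan import *
plan([(.4985,.347,.16,-.5),(.4985,.347,.073,-.5)])
E
```

```text
at [0.2605 0.4792 0.1924] yang 39.43 tilt [ 0.0001 -0.0001] w 0.0857 F [0.1 0.3 0.1] t 60.15
(0.4985, 0.347, 0.16) -> [ [-0.2533, 0.0999, 0.0324] , [0.0, 0.0, 39.9] ]
(0.4985, 0.347, 0.073) -> [ [0.0, 0.0, 0.087] , [0.0, 0.0, 0.0] ]
```

Emit:
step_arm(rows=[[[-0.253,0.1,0.03],[0,0,39.9],0],[[-0.253,0.1,0.03],[0,0,39.9],0],[[-0.253,0.1,0.03],[0,0,39.9],0],[[-0.253,0.1,0.03],[0,0,39.9],0],[[-0.253,0.1,0.03],[0,0,39.9],0]])

```text
t: 60.78
position: [0.5006, 0.3457, 0.1618]
ee_rot: [2.233, 2.209, -0.001]
force: [-0.6, 0.5, 0.2]
width: 0.0854
finger_force: 0.0
```

Emit:
step_arm(rows=[[[0,0,0.04],[0,0,0],0],[[0,0,0.07],[0,0,0],0],[[0,0,0.088],[0,0,0],0],[[0,0,0.088],[0,0,0],0],[[0,0,0.088],[0,0,0],0]])

```text
t: 61.4
position: [0.4981, 0.3487, 0.0754]
ee_rot: [2.228, 2.215, 0.002]
force: [-0.4, -1.1, 0.5]
width: 0.0855
finger_force: 0.0
```

```bash
python3 - <<'E'
from plan import *
plan([(.4985,.347,.073,-.5)])
E
```

```text
at [0.4981 0.3487 0.0754] yang -0.35 tilt [0.0012 0.001 ] w 0.0855 F [-0.4 -1.1  0.5] t 61.4
(0.4985, 0.347, 0.073) -> [ [-0.0017, 0.0004, 0.0024] , [0.1, -0.1, 0.2] ]
```

Emit:
step_arm(rows=[[[0,0,0],[0,0,0],0.3],[[0,0,0],[0,0,0],0.6],[[0,0,0],[0,0,0],0.6],[[0,0,0],[0,0,0],0.6]], force=30)

```text
t: 61.9
position: [0.498, 0.3486, 0.0755]
ee_rot: [-2.229, -2.214, -0.003]
force: [-1.4, 0.3, 5.7]
width: 0.051
finger_force: 31.1
```

Emit:
step_arm(rows=[[[0,0,-0.01],[0,0,0],0.6],[[0,0,-0.01],[0,0,0],0.6],[[0,0,-0.01],[0,0,0],0.6],[[0,0,-0.01],[0,0,0],0.6]])

```text
t: 62.4
position: [0.4975, 0.3479, 0.084]
ee_rot: [-2.229, -2.214, 0.001]
force: [0.4, 0.2, -1.8]
width: 0.0509
finger_force: 32.1
```

```bash
python3 - <<'E'
from plan import *
plan([(.498,.347,.08,-.5)])
E
```

```text
at [0.4975 0.3479 0.084 ] yang -0.39 tilt [-0.0007 -0.0004] w 0.0509 F [ 0.4  0.2 -1.8] t 62.4
(0.498, 0.347, 0.08) -> [ [-0.0009, 0.0005, 0.004] , [-0.0, 0.0, 0.1] ]
```

Emit:
step_arm(rows=[[[0,0,0.006],[0,0,0],0.6],[[0,0,0.006],[0,0,0],0.6],[[0,0,0.007],[0,0,0],0.6],[[0,0,0.007],[0,0,0],0.6]])

```text
t: 62.9
position: [0.4978, 0.3481, 0.0774]
ee_rot: [-2.229, -2.214, 0.0]
force: [0.5, -0.3, -3.1]
width: 0.0509
finger_force: 32.1
```

Emit:
step_arm(rows=[[[0,0,0.001],[0,0,0],0.6],[[0,0,0.001],[0,0,0],0.6]])

```text
t: 63.15
position: [0.4977, 0.3481, 0.0764]
ee_rot: [-2.229, -2.214, -0.0]
force: [-0.4, -0.4, -2.3]
width: 0.0509
finger_force: 32.1
```

Emit:
step_arm(rows=[[[0,0,0.001],[0,0,0],0.6],[[0,0,0.001],[0,0,0],0.6]])

```text
t: 63.4
position: [0.4979, 0.3482, 0.0757]
ee_rot: [-2.229, -2.214, -0.001]
force: [-0.2, -0.4, 0.8]
width: 0.051
finger_force: 32.4
```

Emit:
step_arm(rows=[[[0,0,0.001],[0,0,0],0.6],[[0,0,0.001],[0,0,0],0.6]])

```text
t: 63.65
position: [0.4979, 0.3483, 0.0756]
ee_rot: [2.229, 2.214, 0.002]
force: [-2.1, -1.4, 5.9]
width: 0.0512
finger_force: 33.0
```

Emit:
step_arm(rows=[[[0,0,-0.001],[0,0,0],0.4],[[0,0,-0.001],[0,0,0],0],[[0,0,-0.02],[0,0,0],0],[[0,0,-0.07],[0,0,0],0],[[0,0,-0.12],[0,0,0],0]])

```text
t: 64.28
position: [0.4977, 0.348, 0.1952]
ee_rot: [-2.229, -2.214, 0.001]
force: [0.4, 0.1, 0.3]
width: 0.0851
finger_force: 0.0
```

Emit:
step_arm(rows=[[[0.13,-0.24,0],[0,0,-40],0],[[0.13,-0.24,0],[0,0,-40],0],[[0.13,-0.24,0],[0,0,-40],0],[[0.13,-0.24,0],[0,0,-40],0],[[0.13,-0.24,0],[0,0,-40],0]])

```text
t: 64.9
position: [0.2558, 0.481, 0.1944]
ee_rot: [-1.331, -2.845, -0.0]
force: [0.7, -0.1, 0.4]
width: 0.0853
finger_force: 0.0
```

```bash
python3 - <<'E'
from rail import *; from plan import plan
for i in range(2):
  fs=report()
  for n,g in(("caboose",[.495,.015]),("boxcar",[.496,.13]),("ore_car",[.498,.24]),("tank_car",[.498,.345])): print(n,[carfit(n,{c:fs[c]},z=.031,guess=np.array(g)) for c in fs])
for c in fs:
  for n,z in(("road",.034),("lead",0),("loco",.031),("mug",0),("screwdriver",0)): print(c,n,[at(fs[c],x["point"],z)[:2].round(3) for x in r.mark_of(c,n)[:1]])
cv2.imwrite("pics/fin2.png",cv2.resize(fs["scene"]["color"][135:205,270:450,::-1],None,fx=4.3,fy=4.3,interpolation=cv2.INTER_CUBIC))
E
```

```text
scene deck +rail 0.0025 lead +rail -0.0005 lead -rail 0.0003
top deck +rail 0.0085 lead +rail -0.0017 lead -rail -0.0018
caboose [(array([0.4943, 0.0188]), np.float64(94.1), np.float64(0.053), ['scene']), (array([0.4944, 0.018 ]), np.float64(91.1), np.float64(0.02), ['top'])]
boxcar [(array([0.4995, 0.1308]), np.float64(89.2), np.float64(0.074), ['scene']), (array([0.4955, 0.1309]), np.float64(88.7), np.float64(0.021), ['top'])]
ore_car [None, (array([0.4976, 0.2417]), np.float64(89.9), np.float64(0.064), ['top'])]
tank_car [(array([0.5015, 0.3451]), np.float64(85.2), np.float64(0.08), ['scene']), (array([0.4987, 0.3446]), np.float64(89.3), np.float64(0.068), ['top'])]
scene deck +rail 0.0025 lead +rail -0.0005 lead -rail 0.0003
top deck +rail 0.0085 lead +rail -0.0017 lead -rail -0.0018
caboose [(array([0.4973, 0.0174]), np.float64(90.3), np.float64(0.057), ['scene']), (array([0.494 , 0.0186]), np.float64(91.1), np.float64(0.02), ['top'])]
boxcar [(array([0.4992, 0.1313]), np.float64(87.5), np.float64(0.072), ['scene']), None]
ore_car [(array([0.5002, 0.2397]), np.float64(89.0), np.float64(0.062), ['scene']), (array([0.497 , 0.2411]), np.float64(91.3), np.float64(0.084), ['top'])]
tank_car [(array([0.501, 0.345]), np.float64(85.6), np.float64(0.082), ['scene']), (array([0.4978, 0.348 ]), np.float64(88.9), np.float64(0.03), ['top'])]
scene road [array([0.491, 0.175])]
scene lead [array([0.492, 0.423])]
scene loco [array([0.43, 0.48])]
scene mug [array([ 0.712, -0.313])]
scene screwdriver [array([0.795, 0.011])]
top road [array([0.497, 0.182])]
top lead [array([0.491, 0.403])]
top loco [array([0.429, 0.482])]
top mug [array([ 0.723, -0.305])]
top screwdriver [array([0.777, 0.014])]
```

View pics/fin2.png

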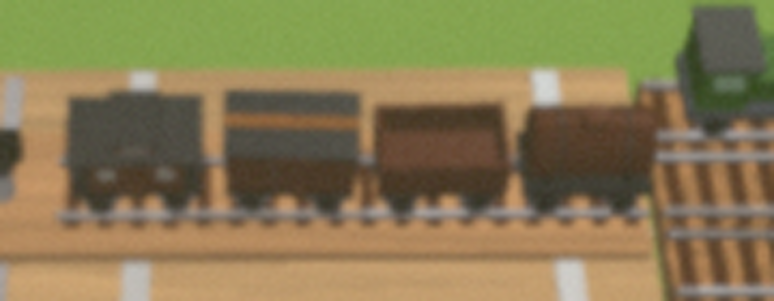

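Wheels look seated in a line on the near rail (rows about 200–210). As a quantitative check, I'll compare each car's image displacement since its first verified placing with the expected deck travel.

```bash
python3 - <<'E'
from fit import *
old=cv2.imread("pics/train.png")[:,:,::-1]
O={"scene":(old[:260],(200,110)),"top":(old[260:],(160,200))}
from scipy.optimize import least_squares
S=4
for n,y0,z in(("caboose",.0185,.10),("boxcar",.132,.105),("ore_car",.2405,.085),("tank_car",.3475,.095)):
  obs=[];fs={}
  for c in O:
    f=r.grab_frame(c); fs[c]=f; im,(u0,v0)=O[c]
    old1=cv2.resize(im,(300*S,100*S),interpolation=cv2.INTER_CUBIC)
    new=cv2.resize(f["color"],None,fx=S,fy=S,interpolation=cv2.INTER_CUBIC)
    p=proj(f,[(.427,y0,z-.02)])[0]; w,h=(20,14)
    a=((p-[w,h]-[u0,v0])*S).astype(int); t=old1[max(a[1],0):a[1]+2*h*S,max(a[0],0):a[0]+2*w*S]
    pn=proj(f,[(.497,y0,z-.02)])[0]
    b=((pn-[w+14,h+8])*S).astype(int); s=new[b[1]:b[1]+(2*h+16)*S,b[0]:b[0]+(2*w+28)*S]
    m=cv2.matchTemplate(s,t,cv2.TM_CCOEFF_NORMED); _,v,_,l=cv2.minMaxLoc(m)
    obs.append((c,p,(np.array(l)+b)/S-(np.maximum(a,0)/S+[u0,v0]),v))
  def res(q): return np.r_[[ (proj(fs[c],[(.427+q[0],y0+q[1],z-.02+q[2])])[0]-proj(fs[c],[(.427,y0,z-.02)])[0]-d) for c,p,d,v in obs]].ravel()
  s=least_squares(res,[.07,0,0]); print(n,(s.x*1000).round(1),"rms px",round(np.sqrt((s.fun**2).mean()),2),[round(o[3],2) for o in obs])
E
```

```text
caboose [69.9 -0.2 -1.7] rms px 0.03 [0.91, 0.98]
boxcar [69.4 -0.  -1. ] rms px 0.04 [0.9, 0.97]
ore_car [69.7  1.  -1.3] rms px 0.11 [0.9, 0.97]
tank_car [70.9  0.1 -2.1] rms px 0.05 [0.82, 0.96]
```

Every car moved 69.4–70.9 mm, with no height change against the others, so all are still railed. Handing in.

```bash
python3 -c "
from station import r
print(r.job_done())"
```

```text
the job is handed in; nothing more can be done
None
```

I've handed the job in, but it returned no verdict. By my own checks, all four cars stand railed on the deck with the caboose at the handle end, and the deck is in the open line's notch with the catch down and the clamp tight.

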